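# Scan the covered seam with the sprung stylus

### The job

Take the sprung ball stylus out of its stand and, leaning it in under the cover strip, press its ball lightly into the corner where the base plate meets the fence bar, at the left-hand scribed line as seen from the robot (the bar is set by hand: feel for it and never force the stylus). Guide the ball slowly, about 2 cm a second, and without lifting along this seam to the right-hand line, touching plate and bar all the way. Then put the stylus back upright and fully down in its stand; leave the other things on the table where they are.

Things in the scene. Friction and masses are not known exactly. Their poses are not given: they have to be found in the camera images.
- fixture: Fixed seam fixture. Origin: centre of the underside of its aluminium base plate (120 mm in x, 170 mm in y, top at z = 12 mm). +x points away from the robot, +y to its left, give or take the yaw. The seam runs straight along y on the plate, at the foot of the bar, between two steel posts (y = +-69 to +-81 mm, x = 0 to 46 mm).
- cover_edge (a point): Middle of the lower front edge (x = 0, z = 60 mm in the fixture) of the flat steel cover strip on the posts: x = 0 to 46 mm, y = -81 to 81 mm, z = 60 to 66 mm, screw heads to 69 mm. It overhangs the seam, so a vertical stylus cannot reach the corner; one leaning about 35 degrees, its top towards the robot (fixture -x), goes in under it.
- fence: Holder of the steel bar, behind it; origin and axes those of the fixture, whatever the bar's setting. The bar: y = -62 to 62 mm, z = 12.5 to 42.5 mm, parallel to y. It is set by hand and stays put: its front face (towards -x), whose foot is the seam, stands anywhere from x = 17 to 26 mm in the fixture frame, different each time and not reported.
- line_left (a point): On the plate's top at the left-hand thin black scribed line that crosses the plate in front of the seam: fixture x = 0, y = +45 mm, z = 12 mm. The bar goes on for 17 mm beyond the line.
- line_right (a point): The same at the right-hand scribed line: fixture x = 0, y = -45 mm, z = 12 mm.
- stylus: Loose stylus, 172 mm long, upright in its stand. Origin: lowest point of its ball; z up its axis. Ball 8 mm in diameter on a 5 mm rod up to z = 68 mm, sprung: slides up to 8 mm into the barrel (1.6 N at first, 8 N fully in). Barrel 18 mm in diameter, collar 34 mm in diameter at z = 104 to 109 mm, round black grip 18 mm in diameter, z = 109 to 168 mm: hold it at 140 mm.
- ball (a point): Centre of the stylus ball (radius 4 mm), on the stylus axis 4 mm above the stylus origin when not pressed in.
- stand: Fixed stand of the stylus: dark round foot 72 mm in diameter, 8 mm high, with an upright aluminium tube, 36 mm outside and 26 mm inside diameter, rim at z = 116 mm. Origin: centre of the underside. With the collar on the rim the stylus origin is at z = 12 mm.
- ring_gauge: Bystander: loose steel ring, 72 mm in diameter, 22 mm high; origin at the centre of its underside.
- gauge_block: Bystander: loose flat steel gauge block standing on edge, 9 x 35 x 40 mm high; origin at the centre of its underside.
- vee_block: Bystander: loose steel vee block, 32 x 50 x 38 mm high; origin at the centre of its underside.

How it is judged:
By the outcome, as a careful person would: the job done as asked, in the order asked, and still so for the second after the job is handed in, with the robot touching nothing.
It also fails if it takes over 67 s, if anything falls off the work surface, if the arm or the gripper's body presses on something with over 40 N, if the wrist force passes 120 N, or if a joint passes its speed limit or range.

### The arm

A 6-joint arm with a two-finger parallel gripper is mounted at the origin on a cart in front of the work surface, level with it; the furniture and walls round the work are solid. World frame = base frame: x ahead of the robot, y to its left, z up, the work surface at z = 0. Lengths are in m, angles in rad, forces in N, time in s.
With the tool pointing down it reaches from about 0.35 to 0.775 m from the base axis. Payload 5.5 kg.
Tool frame: the origin (TCP) lies at the very end of the fingers, on their centre line; the grasp point (between the pads) lies 19 mm behind it; x points along the fingers, y is the direction in which the jaws open and shut, and the axes are right-handed (so a half turn about x gives the same grasp; the last joint's range is limited). The gripper opens to 85 mm and grips with 20 to 120 N. Pads are 22 mm wide; open, the fingers measure 114 mm over their backs; the gripper's body (76 mm by 85 mm) begins 54 mm behind the grasp point. The pads swing forward as they close: fully open they stand 13 mm farther back than shut.
Start: joints at [1.202, 0.313, 0.046, 1.304, 0, 1.431], TCP at [0.13, 0.56, 0.231] pointing down, gripper open.
Joint ranges: [-2.76, 2.76], [-0.86, 1.69], [-1.03, 1.26], [-2.2, 2.34], [-1.47, 1.5], [-3.14, 3.14]. Speed limits (rad/s): [2.57, 2.57, 3.14, 3.14, 3.14, 3.14].

### API

Orientations are given as a unit quaternion [w, x, y, z].
In Python, from workcell import env gives the robot as it stands.
- The arm moves only by the tool drive_tool, never from a script. Its argument "plan" is a list that holds one entry, the list of rows, each a list of 7 numbers: the shift along the tool's x, y, z in cm, then the turn, a rotation vector about the tool's x, y, z in degrees, then the opening, from 0 (shut) to 1 (fully open). In form: [[[tx, ty, tz, wx, wy, wz, fingers], ...]]. A call has exactly 5 rows; each row shifts and turns the commanded pose from where the row before left it, along the tool's axes as they then stand; what a row does not reach is not made up. A row lasts 1/12 s, in which the tool goes at most 41.7 mm and 7.16 degrees, less where a joint would pass 70% of its speed; a pose out of reach is approached as far as the arm can. A call with a gripper value outside its range is refused whole. The fingers move at their own pace and stop on an object; "squeeze" is the grip in N (left out, the last holds). Time passes only in rows, so rows that do not move let the fingers close, or fill a call up. It gives the time, the measured TCP pose, the force and the opening at its end, in the units of the state.
- env.get_state(): the state, without advancing time (a new reading comes with each control period).
- env.read_camera(name): name is "scene" or "side" or "wrist"; returns the picture (384x512x3 uint8, red, green, blue); there is no depth.
- env.camera_model(name): a dict with "camera_matrix" (3x3 intrinsics, pixels), "camera_from_world" (4x4, takes a point from world to camera coordinates); the wrist camera has in their place "T_tool_cam" (4x4, takes a point from camera to tool coordinates, whose origin is the TCP and whose axes are the tool frame's). Camera axes: x right, y down, z forward; pixel columns grow to the right and rows downward; lengths in m; the calibration is good to about 2 mm. A picture is of the moment at which its call begins: read the wrist's pose just before it. camera_model takes no time and is no camera call.
- env.hand_in(): hands the job in, once; it reports no verdict.
The state is a dict: "clock": time; "joint_pos": joint angles; "qvel": joint speeds; "tau": joint torques, N m; "tcp_pos": TCP position; "orientation": TCP orientation; "wrist_force": force on the tool from outside, world axes, zero at the start; "ft_torque": the same for the moment, N m; "finger_gap": finger opening in m.
Only numpy, scipy, OpenCV 4.12 (cv2) and the standard library are available. Lean on these libraries where they do the work, as an engineer would, in place of code of your own. Each camera call takes 0.05 s, during which the arm holds its last target.

## Working session

There is one attempt and no reset: what is moved stays moved. The work goes in short steps, Python scripts to look and compute and a tool call to move; the robot and the scene stay as the last step left them, time stands still between calls to the robot, and variables do not carry over. Pictures are saved under pics/ and viewed, and the job is handed in when it is done.

Besides the shell and the picture viewer there is one more tool, called after "Request:" by a JSON object that holds its "method" and its "body". drive_tool: Moves the arm, as the interface text tells. Its arguments: {"type":"object","properties":{"plan":{"type":"array","items":{"type":"array","items":{"type":"array","items":{"type":"number"}}}},"squeeze":{"type":"number"}},"required":["plan"]}

```bash
ls; mkdir -p pics
python3 - <<'E'
from workcell import env
import cv2,json
s=env.get_state()
for k,v in s.items(): print(k,v)
for n in ["scene","side","wrist"]:
    im=env.read_camera(n); cv2.imwrite(f"pics/{n}0.png",im[:,:,::-1])
    m=env.camera_model(n)
    for k,v in m.items(): print(n,k,v)
print(env.get_state()['clock'])
E
```

```text
pics
clock 0.0
joint_pos [ 1.20238329e+00  3.13981120e-01  4.49932572e-02  1.30358378e+00
 -2.45985695e-05  1.43114972e+00]
qvel [ 4.55084200e-04  4.35054054e-05 -6.89718218e-04 -2.11277848e-03
 -1.12649602e-03 -3.37659068e-05]
tau [ 1.19504821e-03 -4.80623531e+01  2.98534012e+01  1.90199038e-02
  3.15645877e-06  1.73159987e-05]
tcp_pos [0.13025801 0.55954043 0.23042567]
orientation [ 0.7023365   0.08009514  0.70263514 -0.08131456]
wrist_force [-0.51758966 -0.40965195 -0.00072216]
ft_torque [0.01087242 0.0319689  0.06331529]
finger_gap 0.08496732765494236
scene camera_matrix [[371.04768423   0.         254.66785961]
 [  0.         371.04768423 189.63884642]
 [  0.           0.           1.        ]]
scene camera_from_world [[-0.45894363 -0.88825622  0.01927799  0.12149052]
 [-0.57775536  0.28188988 -0.76598749  0.41746821]
 [ 0.67495888 -0.36268304 -0.64256636  0.4719667 ]
 [ 0.          0.          0.          1.        ]]
side camera_matrix [[402.60100206   0.         258.01701747]
 [  0.         402.60100206 192.64193692]
 [  0.           0.           1.        ]]
side camera_from_world [[-0.96911076 -0.24541725  0.0243867   0.50765225]
 [-0.14394851  0.4825796  -0.86394199  0.18234146]
 [ 0.20025774 -0.8407659  -0.50300053  0.65851669]
 [ 0.          0.          0.          1.        ]]
wrist camera_matrix [[342.21326008   0.         257.28453911]
 [  0.         342.21326008 189.64177748]
 [  0.           0.           1.        ]]
wrist T_tool_cam [[-1.10588198e-04 -2.75822708e-01  9.61208521e-01 -1.43202865e-01]
 [ 9.99999903e-01 -4.41098228e-04 -1.15237438e-05 -1.36784902e-04]
 [ 4.27165886e-04  9.61208426e-01  2.75822730e-01 -7.13358442e-02]
 [ 0.00000000e+00  0.00000000e+00  0.00000000e+00  1.00000000e+00]]
0.15
```

View pics/scene0.png

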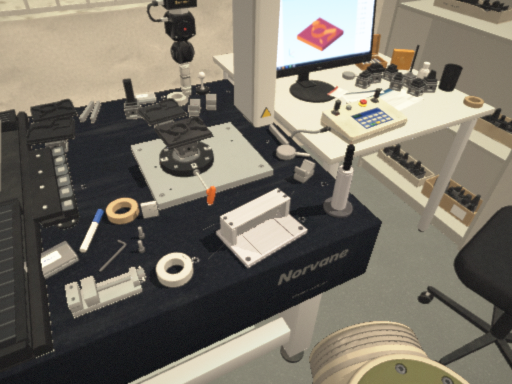

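View pics/side0.png

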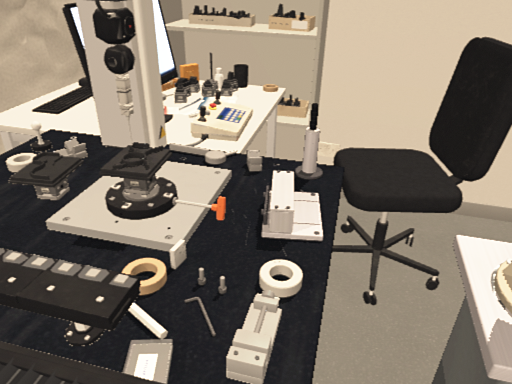

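View pics/wrist0.png

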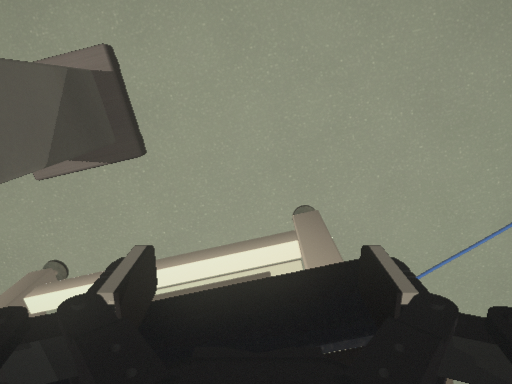

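```bash
cat > h.py <<'E'
import numpy as np, cv2
from workcell import env
from scipy.spatial.transform import Rotation as R
def ray(n,uv,pose=None):
    m=env.camera_model(n);K=m['camera_matrix']
    d=np.linalg.inv(K)@np.array([uv[0],uv[1],1.])
    if n=='wrist':
        p,q=pose; Rw=R.from_quat(q,scalar_first=True).as_matrix(); T=m['T_tool_cam']
        return p+Rw@T[:3,3], Rw@T[:3,:3]@d
    T=m['camera_from_world']; return -T[:3,:3].T@T[:3,3], T[:3,:3].T@d
def plane(n,uv,z,pose=None):
    o,d=ray(n,uv,pose); return o+d*(z-o[2])/d[2]
def two(n1,u1,n2,u2):
    o1,d1=ray(n1,u1);o2,d2=ray(n2,u2)
    d1=d1/np.linalg.norm(d1);d2=d2/np.linalg.norm(d2)
    t=np.linalg.lstsq(np.c_[d1,-d2],o2-o1,rcond=None)[0]
    a=o1+t[0]*d1;b=o2+t[1]*d2
    return (a+b)/2,np.linalg.norm(a-b)
def proj(n,P,pose=None):
    m=env.camera_model(n);K=m['camera_matrix'];P=np.atleast_2d(P)
    if n=='wrist':
        p,q=pose; Rw=R.from_quat(q,scalar_first=True).as_matrix(); T=m['T_tool_cam']
        c=((P-p)@Rw-T[:3,3])@T[:3,:3]
    else:
        T=m['camera_from_world']; c=P@T[:3,:3].T+T[:3,3]
    c=c@K.T; return c[:,:2]/c[:,2:]
def crop(f,x0,y0,w,h,s,out):
    im=cv2.imread(f)[y0:y0+h,x0:x0+w]; cv2.imwrite(out,cv2.resize(im,None,fx=s,fy=s,interpolation=cv2.INTER_CUBIC))
E
python3 - <<'E'
from h import *
crop('pics/scene0.png',205,130,160,140,5,'pics/sc1.png')
crop('pics/side0.png',235,90,110,160,3.7,'pics/sd1.png')
crop('pics/side0.png',235,90,110,160,3.7,'pics/sd1.png')
print(plane('scene',(338,208),.004),plane('side',(309,172),.004),two('scene',(350,148),'side',(315,105)))
E
```

```text
[ 0.47393019 -0.33862166  0.004     ] [ 0.47438728 -0.33933667  0.004     ] (array([ 0.47499188, -0.33540543,  0.1814606 ]), np.float64(0.0019829641069829505))
```

View pics/sc1.png

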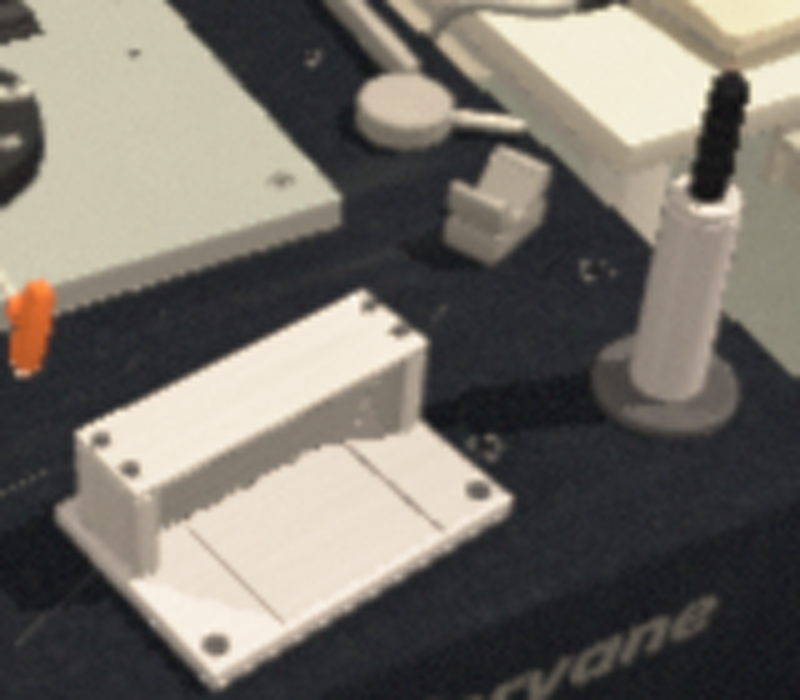

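View pics/sd1.png

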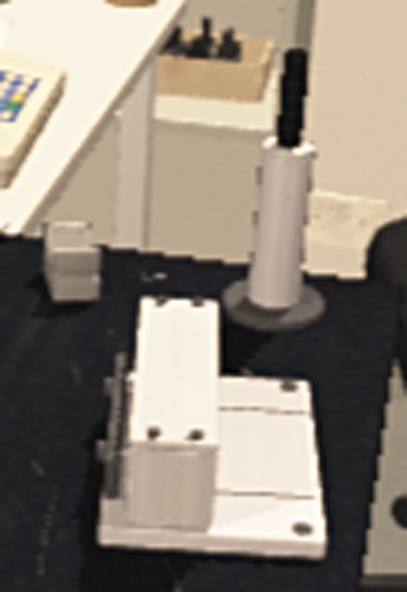

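Run:
```python
from h import *
s=env.get_state()
print(R.from_quat(s['orientation'],scalar_first=True).as_matrix().round(3))
S=lambda x,y:(x/5+205-.4,y/5+130-.4)
D=lambda x,y:(x/3.7+235-.36,y/3.7+90-.36)
P={}
for k,a,b,z in [('FL',(215,674),(325,541),.012),('FR',(512,497),(305,380),.012),('BL',(60,508),(100,533),.012),
  ('CFL',(152,490),(213,446),.066),('CFR',(427,342),(219,306),.066),('CBL',(78,433),(132,446),.066),('CBR',(365,290),(140,299),.066),('LLend',(284,622),(312,494),.012),('LRend',(443,528),(309,409),.012)]:
    A=plane('scene',S(*a),z);B=plane('side',D(*b),z)
    print(k,A[:2].round(4),B[:2].round(4),two('scene',S(*a),'side',D(*b))[0].round(4))
    P[k]=(A+B)[:2]/2
def yaw(a,b): # from a to b along -y
    d=P[a]-P[b]; return np.degrees(np.arctan2(-d[0],d[1])),np.linalg.norm(d)
for p in [('FL','FR'),('CFL','CFR'),('CBL','CBR'),('LLend','LRend')]: print(p,yaw(*p))
```

```text
[[-0.001  0.227  0.974]
 [-0.001  0.974 -0.227]
 [-1.    -0.001 -0.   ]]
FL [ 0.4115 -0.0592] [ 0.4096 -0.0597] [ 0.4099 -0.0583  0.0134]
FR [ 0.4418 -0.2253] [ 0.4405 -0.2264] [ 0.4405 -0.2242  0.0134]
BL [ 0.5262 -0.0386] [ 0.5253 -0.0336] [ 0.5271 -0.0387  0.0094]
CFL [ 0.4703 -0.0589] [ 0.4715 -0.0503] [ 0.4735 -0.0603  0.0607]
CFR [ 0.4996 -0.2103] [ 0.4952 -0.2057] [ 0.4966 -0.2084  0.0664]
CBL [ 0.5149 -0.0449] [ 0.5113 -0.0386] [ 0.5136 -0.0441  0.0644]
CBR [ 0.5441 -0.2035] [ 0.5429 -0.2009] [ 0.5437 -0.2033  0.0654]
LLend [ 0.4232 -0.0977] [ 0.4214 -0.1015] [ 0.421  -0.0964  0.0153]
LRend [ 0.4394 -0.1869] [ 0.4339 -0.192 ] [ 0.4338 -0.1827  0.0182]
('FL', 'FR') (np.float64(10.420165606204419), np.float64(0.16917612523311928))
('CFL', 'CFR') (np.float64(9.816003370728048), np.float64(0.1556983724882989))
('CBL', 'CBR') (np.float64(10.724623044203936), np.float64(0.16332478004107426))
('LLend', 'LRend') (np.float64(9.068992073514837), np.float64(0.09095102591365258))
```

Request:
{"method": "drive_tool", "body": {"plan": [[[-0.2,-2.6,2.5,0,0,0,1],[-0.2,-2.6,2.5,0,0,0,1],[-0.2,-2.6,2.5,0,0,0,1],[-0.2,-2.6,2.5,0,0,0,1],[-0.2,-2.6,2.5,0,0,0,1]]]}}

```text
clock: 0.57
tcp_pos: [0.2229, 0.4035, 0.241]
orientation: [0.702, 0.08, 0.703, -0.081]
wrist_force: [0.8, 0.4, 1.1]
finger_gap: 0.0852
```

Request:
{"method": "drive_tool", "body": {"plan": [[[-0.2,-2.6,2.5,0,0,0,1],[-0.2,-2.6,2.5,0,0,0,1],[-0.2,-2.6,2.5,0,0,0,1],[-0.2,-2.6,2.5,0,0,0,1],[-0.2,-2.6,2.5,0,0,0,1]]]}}

```text
clock: 0.98
tcp_pos: [0.3152, 0.2485, 0.2513]
orientation: [0.703, 0.081, 0.702, -0.081]
wrist_force: [1.0, 0.2, 0.2]
finger_gap: 0.0854
```

Request:
{"method": "drive_tool", "body": {"plan": [[[0,-2.6,2.5,0,0,0,1],[0,-2.6,2.5,0,0,0,1],[0,-2.6,2.5,0,0,0,1],[0,-2.6,2.5,0,0,0,1],[0,-2.6,2.5,0,0,0,1]]]}}

```text
clock: 1.4
tcp_pos: [0.4076, 0.0934, 0.2513]
orientation: [0.703, 0.081, 0.702, -0.081]
wrist_force: [0.5, 0.1, 0.6]
finger_gap: 0.0853
```

Request:
{"method": "drive_tool", "body": {"plan": [[[0,0,0,-5.9,0,0,1],[0,0,0,-5.9,0,0,1],[0,0,0,-5.9,0,0,1],[0,0,0,-5.8,0,0,1],[0,-2.5,0,0,0,0,1]]]}}

```text
clock: 1.82
tcp_pos: [0.411, 0.0723, 0.2511]
orientation: [0.704, -0.066, 0.704, 0.067]
wrist_force: [-0.1, 0.8, 0.6]
finger_gap: 0.0857
```

Request:
{"method": "drive_tool", "body": {"plan": [[[0,-3.4,0,0,-6,0,1],[0,-3.4,0,0,-6,0,1],[0,-3.4,0,0,-6,0,1],[0,-3.4,0,0,-6,0,1],[0,-3.4,0,0,-6,0,1]]]}}

```text
clock: 2.23
tcp_pos: [0.4425, -0.0978, 0.2524]
orientation: [0.864, -0.047, 0.495, 0.078]
wrist_force: [0.9, 0.2, -0.7]
finger_gap: 0.0853
```

Request:
{"method": "drive_tool", "body": {"plan": [[[0.9,-0.9,-2.4,0,0,0,1],[0.9,-0.9,-2.4,0,0,0,1],[0.9,-0.9,-2.4,0,0,0,1],[0.9,-0.9,-2.4,0,0,0,1],[0.9,-0.9,-2.4,0,0,0,1]]]}}

```text
clock: 2.65
tcp_pos: [0.3694, -0.156, 0.1515]
orientation: [0.863, -0.045, 0.498, 0.078]
wrist_force: [0.1, 0.0, 0.6]
finger_gap: 0.0853
```

Run:
```python
from h import *
import json
s=env.get_state(); im=env.read_camera('wrist'); s2=env.get_state()
print(s['tcp_pos'],s2['tcp_pos'],s['orientation'],s['joint_pos'])
cv2.imwrite('pics/w1.png',im[:,:,::-1]); json.dump([list(map(float,s2['tcp_pos'])),list(map(float,s2['orientation']))],open('w1.json','w'))
```

```text
[ 0.36940023 -0.15595871  0.15151078] [ 0.36646028 -0.15559302  0.14753465] [ 0.86257915 -0.04540006  0.49779559  0.07807425] [-0.97189477 -0.24143705 -0.84987819  0.73145396  0.47460907 -1.09684767]
```

View pics/w1.png

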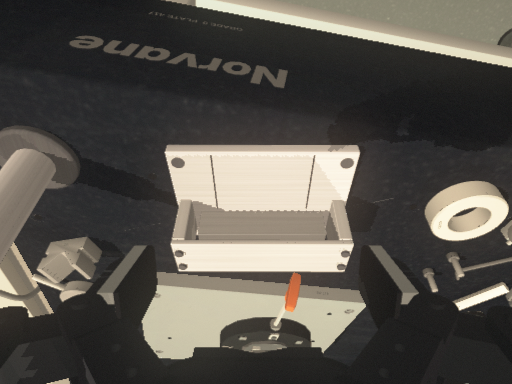

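Run:
```python
from h import *
import json
s=env.get_state(); im=env.read_camera('wrist'); s2=env.get_state()
print(s['tcp_pos'],s2['tcp_pos'],s['orientation'],s['qvel'])
cv2.imwrite('pics/w2.png',im[:,:,::-1]); json.dump([list(map(float,s['tcp_pos'])),list(map(float,s['orientation']))],open('w2.json','w'))
crop('pics/w2.png',155,130,220,150,3.6,'pics/w2c.png')
```

```text
[ 0.36646028 -0.15559302  0.14753465] [ 0.36764196 -0.15511272  0.14913138] [ 0.86128699 -0.04290814  0.5002371   0.07814383] [ 0.06835443 -0.02366279  0.02783113  0.06367434 -0.00557831  0.15727985]
```

View pics/w2c.png

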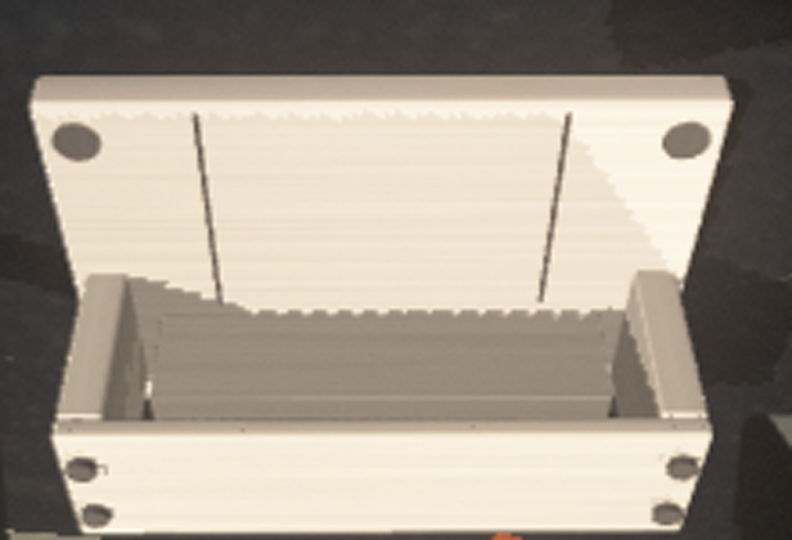

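Run:
```python
from h import *
import json
s=env.get_state(); im=env.read_camera('wrist'); s2=env.get_state()
print(s['tcp_pos'],s2['tcp_pos'],s['orientation'],s['qvel'])
cv2.imwrite('pics/w3.png',im[:,:,::-1]); json.dump([list(map(float,s['tcp_pos'])),list(map(float,s['orientation']))],open('w3.json','w'))
im=cv2.imread('pics/w3.png')[130:285,155:375]
l=cv2.createCLAHE(4,(4,4)).apply(cv2.cvtColor(im,cv2.COLOR_BGR2GRAY))
cv2.imwrite('pics/w3c.png',cv2.resize(l,None,fx=3.6,fy=3.6,interpolation=cv2.INTER_CUBIC))
```

```text
[ 0.36764196 -0.15511272  0.14913138] [ 0.36906532 -0.15542595  0.1508558 ] [ 0.86167225 -0.0418059   0.49972403  0.07777596] [ 0.05796686 -0.02165747  0.06592165  0.02039137  0.01538539  0.06793557]
```

View pics/w3c.png

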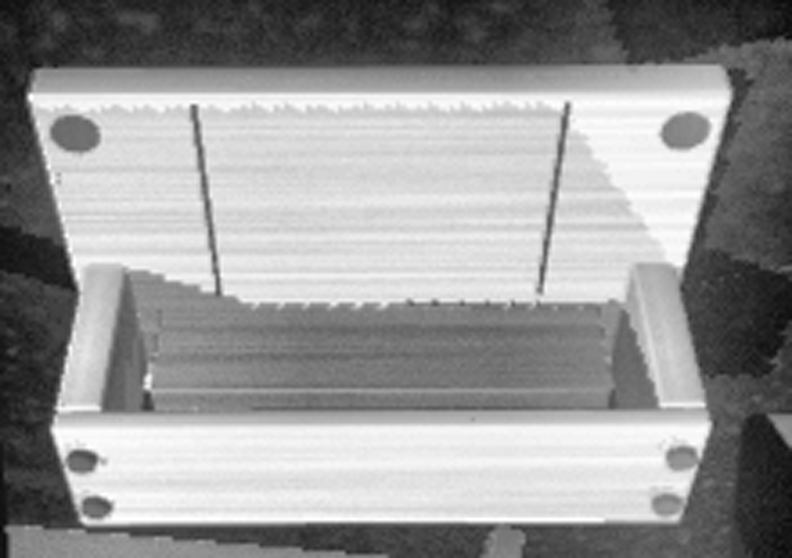

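```bash
cat > fx.py <<'E'
from h import *
import json
def run(w,pts):
    pose=json.load(open(w)); pose=(np.array(pose[0]),pose[1])
    P={}
    for k,(u,v,z) in pts.items():
        P[k]=plane('wrist',((u)/3.6+155-.36,(v)/3.6+130-.36),z,pose)
    def yaw(a,b):
        d=P[a]-P[b]; return np.degrees(np.arctan2(-d[0],d[1])),np.linalg.norm(d)
    for a,b in [('FL','FR'),('CL','CR'),('CbL','CbR'),('BL','BR'),('SL','SR'),('L1','R1'),('L2','R2'),]:
        print(a,P[a].round(4),b,P[b].round(4),'yaw,len',np.round(yaw(a,b),4))
    return P
E
python3 - <<'E'
from fx import *
# L = robot left = image right
pts=dict(FR=(30,97,.012),FL=(731,95,.012),CL=(712,422,.066),CR=(53,422,.066),CbL=(683,522,.066),CbR=(84,522,.066),
 BL=(612,390,.0425),BR=(152,392,.0425),SL=(602,306,.012),SR=(160,308,.012),L1=(568,102,.012),R1=(193,105,.012),L2=(540,292,.012),R2=(218,295,.012))
P=run('w3.json',pts)
ps=10.4
for ps in (10.0,10.4,10.8):
    c,s=np.cos(np.radians(ps)),np.sin(np.radians(ps)); Rf=np.array([[c,-s],[s,c]])
    est={'F':(-.06,0),'C':(0,0),'Cb':(.046,0),}
    m=lambda a:(P[a+'L'][:2]+P[a+'R'][:2])/2
    print(ps,[ (m(k)-Rf@np.array(v)).round(4) for k,v in est.items()], ((P['L1']+P['R1'])/2)[:2],((P['L2']+P['R2'])/2)[:2])
    O=np.mean([m(k)-Rf@np.array(v) for k,v in est.items()],axis=0)
    for k in P: print(k,(Rf.T@(P[k][:2]-O)*1000).round(1),end=' ')
    print()
E
```

```text
FL [ 0.4104 -0.0581  0.012 ] FR [ 0.4397 -0.2237  0.012 ] yaw,len [10.0228  0.1682]
CL [ 0.4683 -0.0516  0.066 ] CR [ 0.495  -0.2095  0.066 ] yaw,len [9.6033 0.1601]
CbL [ 0.5143 -0.0419  0.066 ] CbR [ 0.541  -0.2015  0.066 ] yaw,len [9.5098 0.1618]
BL [ 0.4902 -0.0663  0.0425] BR [ 0.5116 -0.1875  0.0425] yaw,len [10.0472  0.1231]
SL [ 0.4913 -0.0644  0.012 ] SR [ 0.5134 -0.1887  0.012 ] yaw,len [10.0926  0.1263]
L1 [ 0.4192 -0.0961  0.012 ] R1 [ 0.4356 -0.1851  0.012 ] yaw,len [10.4073  0.0905]
L2 [ 0.4884 -0.0836  0.012 ] R2 [ 0.5049 -0.1729  0.012 ] yaw,len [10.518   0.0909]
10.0 [array([ 0.4841, -0.1305]), array([ 0.4817, -0.1305]), array([ 0.4823, -0.1297])] [ 0.42740265 -0.14060717] [ 0.49664819 -0.12825256]
FR [-58.6 -84.6] FL [-58.7  83.6] CL [-0.5 79.9] CR [ -1.7 -80.1] CbL [46.4 81.5] CbR [ 45.  -80.3] BL [18.4 61.6] BR [ 18.5 -61.5] SL [19.9 63.3] SR [ 20.1 -62.9] L1 [-56.6  44.6] R1 [-55.9 -45.8] L2 [13.7 45. ] R2 [ 14.5 -45.9] 
10.4 [array([ 0.4841, -0.1301]), array([ 0.4817, -0.1305]), array([ 0.4824, -0.13  ])] [ 0.42740265 -0.14060717] [ 0.49664819 -0.12825256]
FR [-59.2 -84.2] FL [-58.1  84. ] CL [ 0.  79.9] CR [ -2.2 -80.2] CbL [47.  81.2] CbR [ 44.5 -80.7] BL [18.9 61.5] BR [ 18.1 -61.6] SL [20.3 63.2] SR [ 19.7 -63.1] L1 [-56.3  45. ] R1 [-56.3 -45.5] L2 [14.  44.9] R2 [ 14.2 -46. ] 
10.8 [array([ 0.484 , -0.1297]), array([ 0.4817, -0.1305]), array([ 0.4825, -0.1303])] [ 0.42740265 -0.14060717] [ 0.49664819 -0.12825256]
FR [-59.8 -83.8] FL [-57.5  84.3] CL [ 0.6 79.9] CR [ -2.8 -80.2] CbL [47.6 80.8] CbR [ 43.9 -81. ] BL [19.3 61.3] BR [ 17.7 -61.8] SL [20.8 63. ] SR [ 19.2 -63.3] L1 [-56.   45.4] R1 [-56.6 -45.1] L2 [14.3 44.7] R2 [ 13.8 -46.2]
```

Run:
```python
from h import *
S=lambda x,y:(x/5+205-.4,y/5+130-.4)
D=lambda x,y:(x/3.7+235-.36,y/3.7+90-.36)
print('foot',plane('scene',S(665,386),.006),plane('side',D(274.5,303),.006))
print('rim',plane('scene',S(708,190),.116),plane('side',D(288,147),.116),two('scene',S(708,190),'side',D(288,147)))
print('top',plane('scene',S(736,73),.182),plane('side',D(295,51),.182),two('scene',S(735,73),'side',D(295,51)))
# auto: black grip mask centroid columns
for n,x0,x1,y0,y1 in [('scene',335,360,140,172),('side',305,325,98,130)]:
    im=cv2.imread(f'pics/{n}0.png'); g=im.max(2)
    for y in range(y0,y1,4):
        r=g[y,x0:x1]; c=np.where(r<50)[0]+x0
        print(n,y,c.min() if len(c) else None,c.max() if len(c) else None,len(c))
```

```text
foot [ 0.47628054 -0.33877552  0.006     ] [ 0.47480483 -0.337898    0.006     ]
rim [ 0.4862894  -0.34860481  0.116     ] [ 0.47723989 -0.35031837  0.116     ] (array([ 0.47742585, -0.34034592,  0.12182475]), np.float64(0.004455868943512582))
top [ 0.48314149 -0.34669501  0.182     ] [ 0.47854969 -0.347995    0.182     ] (array([ 0.47844334, -0.34170054,  0.18491358]), np.float64(0.0020876495716854503))
scene 140 None None 0
scene 144 None None 0
scene 148 348 353 6
scene 152 347 352 6
scene 156 346 351 6
scene 160 345 351 7
scene 164 344 350 7
scene 168 344 348 5
side 98 None None 0
side 102 None None 0
side 106 312 317 6
side 110 312 317 6
side 114 311 317 7
side 118 311 316 6
side 122 310 316 7
side 126 310 315 6
```

Run:
```python
from h import *
from scipy.optimize import least_squares
L={'scene':np.array([[148,350.5],[152,349.5],[156,348.5],[160,348],[164,347]]),'side':np.array([[106,314.5],[110,314.5],[114,314],[118,313.5],[122,313],[126,312.5]])}
def f(p):
    r=[]
    for n,a in L.items():
        fit=np.polyfit(a[:,0],a[:,1],1)
        for z in (.13,.15,.17):
            u,v=proj(n,[p[0],p[1],z])[0]; r.append(u-np.polyval(fit,v))
    return r
s=least_squares(f,[.475,-.339]); print(s.x,s.fun)
import json
pose=json.load(open('w3.json'));pose=(np.array(pose[0]),pose[1])
print(proj('wrist',[[*s.x,.008],[*s.x,.1]],pose))
crop('pics/w3.png',0,100,120,180,3.3,'pics/w3s.png')
```

```text
[ 0.47642928 -0.33857888] [-0.06337216 -0.00130254  0.06274374  0.07473126  0.00101825 -0.07425087]
[[ 34.75675615 167.81921783]
 [-22.74949041 254.34037442]]
```

View pics/w3s.png

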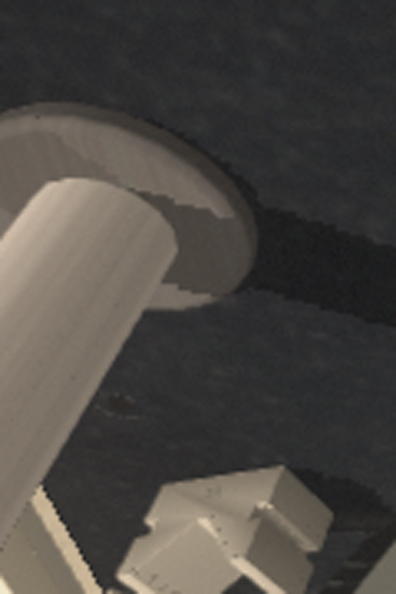

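Request:
{"method": "drive_tool", "body": {"plan": [[[0,-2,0,0,6,0,1],[0,-2,0,0,6,0,1],[0,-2,0,0,6,0,1],[0,-2,0,0,6,0,1],[0,-2,0,0,6,0,1]]]}}

```text
clock: 3.22
tcp_pos: [0.3907, -0.255, 0.1544]
orientation: [0.704, -0.066, 0.705, 0.063]
wrist_force: [0.9, -1.0, -0.2]
finger_gap: 0.0853
```

Request:
{"method": "drive_tool", "body": {"plan": [[[-2.2,-2,1.4,0,0,0,1],[-2.2,-2,1.4,0,0,0,1],[-2.2,-2,1.4,0,0,0,1],[-2.2,-2,1.4,0,0,0,1],[-2.2,-2,1.4,0,0,0,1]]]}}

```text
clock: 3.63
tcp_pos: [0.4777, -0.3394, 0.2644]
orientation: [0.705, -0.065, 0.704, 0.064]
wrist_force: [0.2, -0.5, 0.6]
finger_gap: 0.0854
```

```bash
cat >> h.py <<'E'
def snap(name,cam='wrist'):
    import json
    s=env.get_state(); im=env.read_camera(cam)
    cv2.imwrite(f'pics/{name}.png',im[:,:,::-1]); json.dump([list(map(float,s['tcp_pos'])),list(map(float,s['orientation']))],open(f'{name}.json','w'))
    return s
def rel(target,s=None):
    "delta world -> tool cm"
    s=s or env.get_state(); Rw=R.from_quat(s['orientation'],scalar_first=True).as_matrix()
    return (Rw.T@(np.array(target)-s['tcp_pos'])*100).round(2)
def rot(Rt,s=None):
    s=s or env.get_state(); Rw=R.from_quat(s['orientation'],scalar_first=True)
    return np.degrees((Rw.inv()*R.from_matrix(Rt)).as_rotvec()).round(2)
def frame(yaw,lean):
    y=np.radians(yaw); a=np.radians(lean)
    xf=np.array([np.cos(y),np.sin(y),0]); yf=np.array([-np.sin(y),np.cos(y),0]); zf=np.array([0,0,1.])
    tx=np.sin(a)*xf-np.cos(a)*zf
    return np.c_[tx,yf,np.cross(tx,yf)]
E
python3 - <<'E'
from h import *
snap('w4'); s=snap('w5')
print(s['clock'],s['tcp_pos'],s['qvel'].round(3),rel([.4763,-.3385,.133]),rot(frame(10.2,0)))
E
```

```text
3.6833 [ 0.48200756 -0.34426116  0.26873012] [-0.003 -0.066 -0.147 -0.09  -0.004  0.   ] [13.37  0.6  -0.41] [0.24 0.37 0.48]
```

View pics/w5.png

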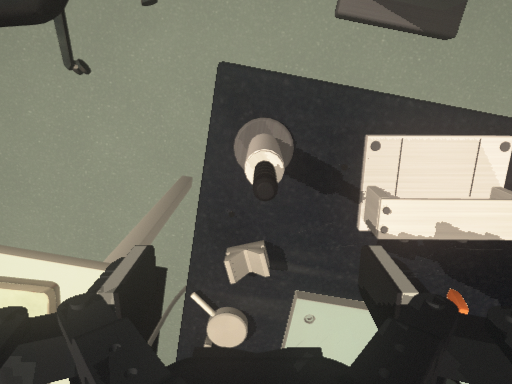

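Run:
```python
from h import *
import json
pose=json.load(open('w5.json'));pose=(np.array(pose[0]),pose[1])
print(proj('wrist',[[.4763,-.3385,.004],[.4763,-.3385,.116],[.4763,-.3385,.18],],pose))
im=cv2.imread('pics/w5.png'); g=im.max(2)
m=(g<45).astype(np.uint8); m[:, :235]=0;m[:,295:]=0;m[:160]=0;m[205:]=0
n,l,st,c=cv2.connectedComponentsWithStats(m); print(st,c)
crop('pics/w5.png',215,100,110,110,6,'pics/w5c.png')
print(plane('wrist',(264.5,148.5),.006,pose))
```

```text
[[264.8039861  147.52836832]
 [266.19557806 168.51385269]
 [267.54752299 188.90145193]]
[[     0      0    512    384 196200]
 [   284    160     11     19    136]
 [   259    163      1      1      1]
 [   263    162      1      1      1]
 [   254    162     24     39    265]
 [   261    164      1      2      2]
 [   263    170      2      2      3]] [[255.45800204 191.53091233]
 [290.45588235 169.375     ]
 [259.         163.        ]
 [263.         162.        ]
 [268.48301887 180.63018868]
 [261.         164.5       ]
 [263.33333333 170.33333333]]
[ 0.47718823 -0.33872231  0.006     ]
```

View pics/w5c.png

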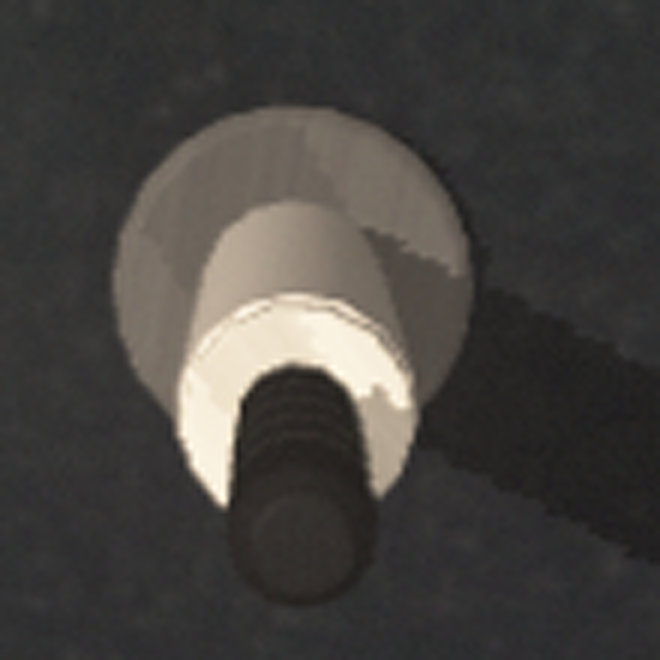

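Request:
{"method": "drive_tool", "body": {"plan": [[[3,0.3,-0.3,0,0,0,1],[3,0.2,0,0,0,0,1],[3,0,0,0,0,0,1],[1,0,0,0,0,0,1],[0,0,0,0,0,0,1]]]}}

```text
clock: 4.15
tcp_pos: [0.4701, -0.3326, 0.1594]
orientation: [0.703, -0.063, 0.706, 0.066]
wrist_force: [-0.4, 0.6, -0.1]
finger_gap: 0.0855
```

Run:
```python
from h import *
s=env.get_state()
print(s['clock'],s['tcp_pos'],s['qvel'].round(3),rel([.4765,-.3397,.133]),rot(frame(10.2,0)))
```

```text
4.15 [ 0.4700698  -0.33262172  0.15942746] [-0.005 -0.028  0.086  0.051 -0.    -0.003] [ 2.64 -0.83  0.51] [ 0.25 -0.2  -0.29]
```

Request:
{"method": "drive_tool", "body": {"plan": [[[0.7,-0.2,0.1,0,0,0,1],[0.7,-0.2,0.1,0,0,0,1],[0.7,0,0,0,0,0,1],[0.5,0,0,0,0,0,1],[0,0,0,0,0,0,1]]]}}

```text
clock: 4.57
tcp_pos: [0.4739, -0.3387, 0.1355]
orientation: [0.704, -0.064, 0.704, 0.064]
wrist_force: [-0.6, 0.2, 0.0]
finger_gap: 0.0858
```

Run:
```python
from h import *
s=snap('w6')
print(s['clock'],s['tcp_pos'],s['qvel'].round(3),rel([.4765,-.3397,.133]),rot(frame(10.2,0)))
s=env.get_state()
print(s['clock'],s['tcp_pos'],s['qvel'].round(3),rel([.4765,-.3397,.133]),rot(frame(10.2,0)))
```

```text
4.5667 [ 0.47390106 -0.33872916  0.13552406] [-0.002 -0.007  0.011  0.02  -0.002  0.002] [ 0.3  -0.14  0.23] [ 0.18 -0.02 -0.04]
4.6167 [ 0.47396979 -0.33877863  0.13597649] [ 0.001 -0.008  0.013  0.008  0.    -0.   ] [ 0.3  -0.14  0.23] [ 0.18 -0.02 -0.04]
```

View pics/w6.png

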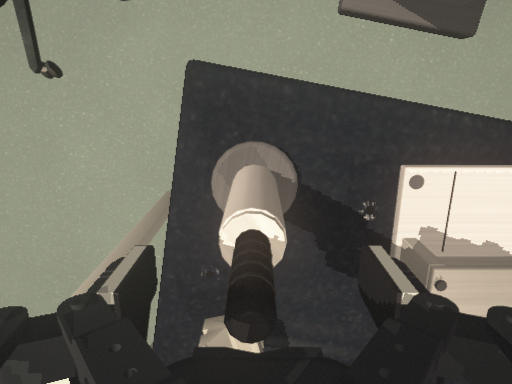

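Request:
{"method": "drive_tool", "body": {"plan": [[[0.1,-0.1,0.1,0,0,0,1],[0.2,-0.1,0.1,0,0,0,1],[0,0,0,0,0,0,1],[0,0,0,0,0,0,0.4],[0,0,0,0,0,0,0]]], "squeeze": 80}}

```text
clock: 5.03
tcp_pos: [0.4765, -0.3405, 0.1334]
orientation: [0.704, -0.064, 0.704, 0.064]
wrist_force: [-0.2, 0.5, 0.4]
finger_gap: 0.064
```

Request:
{"method": "drive_tool", "body": {"plan": [[[0,0,0,0,0,0,0],[0,0,0,0,0,0,0],[0,0,0,0,0,0,0],[0,0,0,0,0,0,0],[0,0,0,0,0,0,0]]]}}

```text
clock: 5.45
tcp_pos: [0.4766, -0.3407, 0.1335]
orientation: [0.704, -0.064, 0.704, 0.064]
wrist_force: [-0.4, 0.0, 0.9]
finger_gap: 0.0161
```

Run:
```python
from h import *
s=env.get_state()
print(s['clock'],s['tcp_pos'],s['finger_gap'],s['wrist_force'],s['qvel'].round(3),rel([.4765,-.3397,.133]),rot(frame(10.2,0)))
```

```text
5.45 [ 0.47663449 -0.34067914  0.13353611] 0.01611939782466105 [-0.39685822  0.03910892  0.90781572] [-0.002  0.    -0.    -0.001  0.001  0.   ] [0.05 0.1  0.  ] [0.19 0.02 0.03]
```

Request:
{"method": "drive_tool", "body": {"plan": [[[-1,0,0,0,0,0,0],[-2,0,0,0,0,0,0],[-3,0,0,0,0,0,0],[-3,0,0,0,0,0,0],[-2,0,0,0,0,0,0]]]}}

```text
clock: 5.87
tcp_pos: [0.4768, -0.3406, 0.2465]
orientation: [0.705, -0.065, 0.704, 0.064]
wrist_force: [0.3, -0.4, -2.1]
finger_gap: 0.0166
```

Request:
{"method": "drive_tool", "body": {"plan": [[[-1.5,0,0,0,0,0,0],[-0.5,0,0,0,0,0,0],[0,0,0,0,0,0,0],[0,0,0,0,0,0,0],[0,0,0,0,0,0,0]]]}}

```text
clock: 6.28
tcp_pos: [0.4759, -0.34, 0.2618]
orientation: [0.704, -0.063, 0.705, 0.065]
wrist_force: [-0.1, -0.1, -1.4]
finger_gap: 0.0164
```

Run:
```python
from h import *
s=snap('w7')
print(s['clock'],s['tcp_pos'],s['finger_gap'],s['wrist_force'],s['ft_torque'],s['qvel'].round(3),rot(frame(10.2,0)))
snap('sc7','scene');snap('sd7','side')
crop('pics/sc7.png',255,60,160,160,3.7,'pics/sc7c.png')
crop('pics/sd7.png',255,40,120,150,3.7,'pics/sd7c.png')
```

```text
6.2833 [ 0.47594024 -0.33996569  0.26178276] 0.01635825452590282 [-0.08879384 -0.13885554 -1.42802666] [ 0.01823542 -0.00803803 -0.03062452] [ 0.001  0.005 -0.005  0.002 -0.     0.001] [ 0.19 -0.09 -0.14]
```

View pics/w7.png

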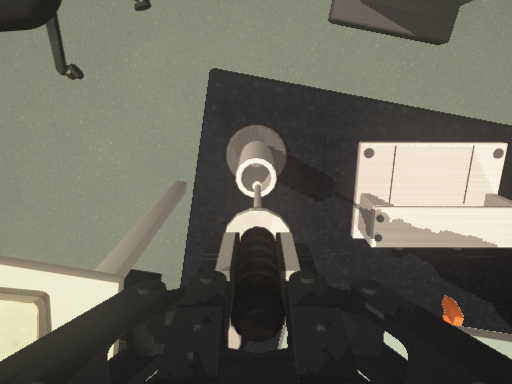

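View pics/sc7c.png

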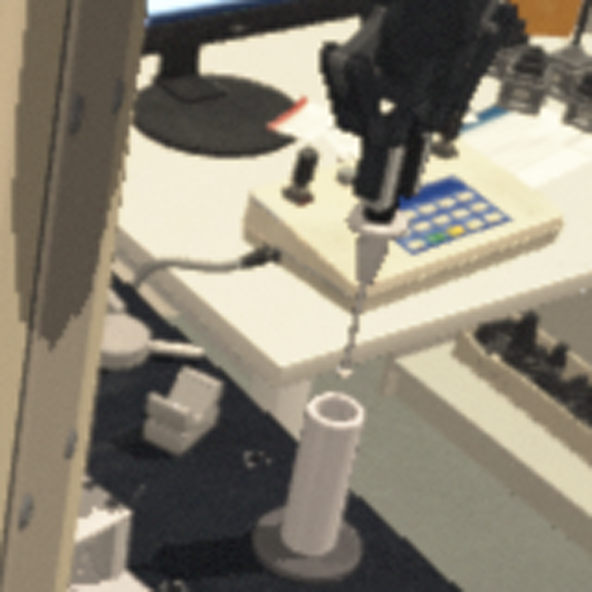

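View pics/sd7c.png

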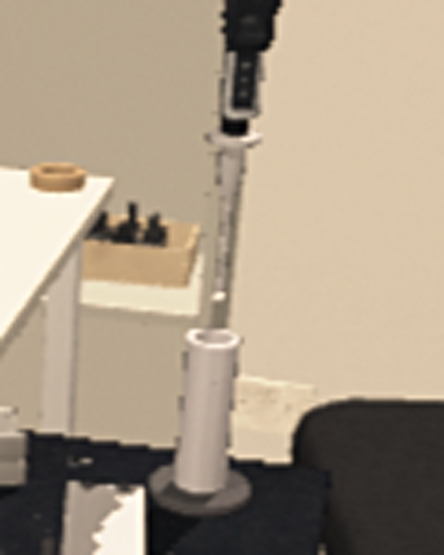

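Run:
```python
from h import *
import json
pose=json.load(open('w7.json'));pose=(np.array(pose[0]),pose[1])
Rw=R.from_quat(pose[1],scalar_first=True).as_matrix()
for t in [(.1175,0,0),(.1175,0.001,0),(.1175,0,.001)]: print(proj('wrist',pose[0]+Rw@np.array(t),pose))
crop('pics/w7.png',215,120,90,140,4.2,'pics/w7c.png')
```

```text
[[256.7664834  185.32863027]]
[[258.03275971 185.3279943 ]]
[[256.76755396 186.54891114]]
```

View pics/w7c.png

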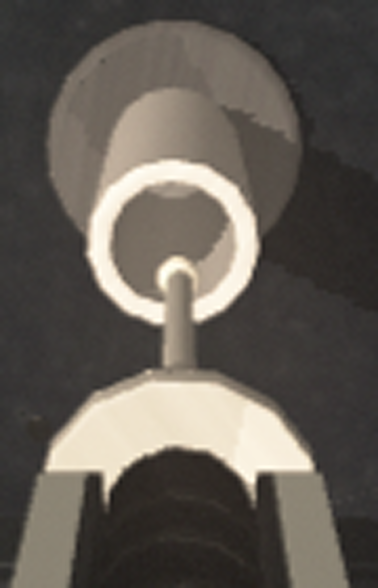

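```bash
cat >> h.py <<'E'
O=np.array([.4831,-.1306,0]); YAW=10.1; LEAN=35; BT=np.array([.1175,0,0])
def fw(p,yaw=YAW): # fixture mm -> world
    y=np.radians(yaw); c,s=np.cos(y),np.sin(y); p=np.array(p)/1000
    return O+np.array([c*p[0]-s*p[1],s*p[0]+c*p[1],p[2]])
def tcp_for(ball,lean=LEAN): return fw(ball)-frame(YAW,lean)@BT
def ballpos(s=None):
    s=s or env.get_state(); Rw=R.from_quat(s['orientation'],scalar_first=True).as_matrix()
    b=s['tcp_pos']+Rw@BT-O; y=np.radians(YAW);c,q=np.cos(y),np.sin(y)
    return np.array([c*b[0]+q*b[1],-q*b[0]+c*b[1],b[2]])*1000
def ffix(s=None):
    s=s or env.get_state(); f=s['wrist_force']; y=np.radians(YAW);c,q=np.cos(y),np.sin(y)
    return np.array([c*f[0]+q*f[1],-q*f[0]+c*f[1],f[2]]).round(2)
def rep(tgt=None,lean=LEAN):
    s=env.get_state()
    print('t',round(s['clock'],2),'ball',ballpos(s).round(2),'F',ffix(s),'gap',round(s['finger_gap'],4),'rot',rot(frame(YAW,lean),s),'maxqv',abs(s['qvel']).max().round(3))
    if tgt is not None: print(' rel tcp cm',rel(tcp_for(tgt),s))
E
python3 - <<'E'
from h import *
s=env.get_state(); rep()
t=tcp_for((-40,45,60)); print(t, (frame(YAW,35).T@(t-s['tcp_pos'])*100).round(2),(frame(YAW,0).T@(t-s['tcp_pos'])*100).round(2), s['joint_pos'].round(2))
E
```

```text
t 6.43 ball [ -43.87 -204.68  144.41] F [-0.4   0.85 -1.51] gap 0.0164 rot [  0.25 -35.08  -0.21] maxqv 0.007
[ 0.36947755 -0.10513091  0.15625037] [  5.    24.99 -11.28] [10.57 24.99 -6.37] [-0.76  0.33  0.14  1.39  0.   -0.94]
```

Request:
{"method": "drive_tool", "body": {"plan": [[[0,2,0,0.1,-7,0,0],[0,2.5,0,0,-7,0,0],[0,2.5,0,0,-7,0,0],[0,2.5,0,0,-7,0,0],[0,2.5,0,0.1,-7,0,0]]]}}

```text
clock: 6.85
tcp_pos: [0.4547, -0.2211, 0.2632]
orientation: [0.885, -0.041, 0.458, 0.079]
wrist_force: [0.1, -0.3, -0.5]
finger_gap: 0.0164
```

Request:
{"method": "drive_tool", "body": {"plan": [[[0.5,2.5,-1.3,0,0,0,0],[1,3,-2.5,0,0,0,0],[1.5,3,-3,0,0,0,0],[1.2,2.5,-2.5,0,0,0,0],[0.6,1.3,-1.3,0,0,0,0]]]}}

```text
clock: 7.27
tcp_pos: [0.3725, -0.1088, 0.1608]
orientation: [0.882, -0.038, 0.462, 0.081]
wrist_force: [-1.0, 0.2, -3.5]
finger_gap: 0.0164
```

Run:
```python
from h import *
rep((-40,45,60)); s=snap('w8'); rep((-40,45,60)); print(s['joint_pos'].round(2))
```

```text
t 7.27 ball [-38.11  41.67  64.28] F [-0.93  0.33 -3.5 ] gap 0.0164 rot [-0.16 -0.25 -0.42] maxqv 0.465
 rel tcp cm [ 0.25  0.42 -0.45]
t 7.32 ball [-39.57  44.6   62.15] F [-0.48  3.41 -4.42] gap 0.016 rot [-0.28 -0.38 -0.61] maxqv 0.094
 rel tcp cm [ 0.15  0.16 -0.24]
[-0.93 -0.35 -0.93  0.7   0.54 -1.03]
```

View pics/w8.png

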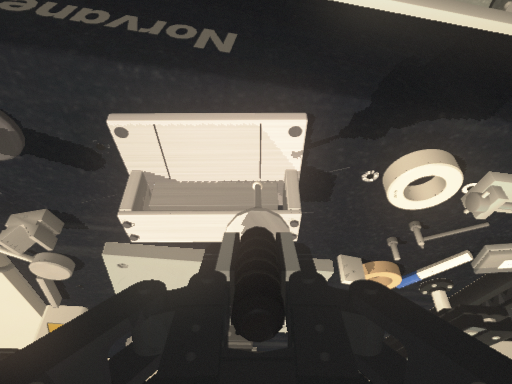

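Run:
```python
from h import *
rep((5,45.5,24));
```

```text
t 7.32 ball [-39.57  44.6   62.15] F [-0.48  3.41 -4.42] gap 0.016 rot [-0.28 -0.38 -0.61] maxqv 0.094
 rel tcp cm [5.67 0.16 1.42]
```

Request:
{"method": "drive_tool", "body": {"plan": [[[0.6,0.1,0.1,0,0,0,0],[1.2,0,0.3,0,0,0,0],[1.5,0,0.4,0,0,0,0],[1.2,0,0.4,0,0,0,0],[0.6,0,0.2,0,0,0,0]]]}}

```text
clock: 7.73
tcp_pos: [0.4165, -0.105, 0.1307]
orientation: [0.883, -0.04, 0.46, 0.079]
wrist_force: [-1.0, 0.5, -1.4]
finger_gap: 0.0163
```

Request:
{"method": "drive_tool", "body": {"plan": [[[0,0,0,0,0,0,0],[0,0,0,0,0,0,0],[0,0,0,0,0,0,0],[0,0,0,0,0,0,0],[0,0,0,0,0,0,0]]]}}

```text
clock: 8.15
tcp_pos: [0.4163, -0.1059, 0.1321]
orientation: [0.884, -0.041, 0.46, 0.079]
wrist_force: [0.6, 0.6, -2.3]
finger_gap: 0.0163
```

Run:
```python
from h import *
rep((5,45.5,24)); s=snap('w9'); rep((5,45.5,24)); snap('sd9','side');rep(); snap('sc9','scene'); rep((5,45.5,24))
crop('pics/w9.png',150,80,200,180,4,'pics/w9c.png')
```

```text
t 8.15 ball [ 5.95 36.14 35.91] F [ 0.68  0.46 -2.33] gap 0.0163 rot [ 0.04  0.02 -0.06] maxqv 0.003
 rel tcp cm [ 0.92  0.95 -0.76]
t 8.2 ball [ 5.95 36.21 35.84] F [-1.02  0.65 -1.46] gap 0.0165 rot [ 0.04  0.02 -0.07] maxqv 0.003
 rel tcp cm [ 0.92  0.94 -0.75]
t 8.25 ball [ 5.99 36.24 35.84] F [ 0.22  0.01 -1.73] gap 0.0161 rot [ 0.04  0.02 -0.07] maxqv 0.005
t 8.3 ball [ 6.   36.27 35.8 ] F [ 0.66  0.32 -1.78] gap 0.0161 rot [ 0.04  0.02 -0.07] maxqv 0.002
 rel tcp cm [ 0.91  0.94 -0.75]
```

View pics/w9c.png

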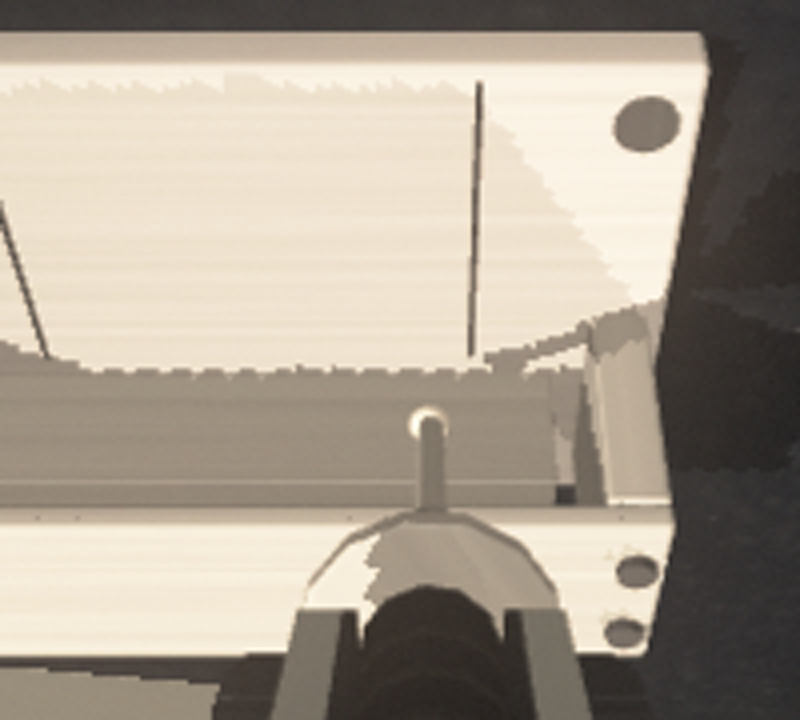

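Run:
```python
from h import *
import json
pose=json.load(open('w9.json'));pose=(np.array(pose[0]),pose[1])
def fx(u,v,z):
    P=plane('wrist',(u/4+150-.375,v/4+80-.375),z,pose); b=P-O;y=np.radians(YAW);c,q=np.cos(y),np.sin(y)
    return (np.array([c*b[0]+q*b[1],-q*b[0]+c*b[1]])*1000).round(1)
for n,a in dict(L1=(479,85,.012),L2=(471,355,.012),R1=(0,205,.012),R2=(47,355,.012),FLc=(700,64,.012),Ft=(200,64,.012),bt1=(100,481,.0425),bt2=(540,484,.0425),c1=(671,523,.066),c0=(100,521,.066),be=(553,385,.012),ball=(428,424,.0358)).items(): print(n,fx(*a))
im=cv2.cvtColor(cv2.imread('pics/w9.png'),cv2.COLOR_BGR2GRAY).astype(float)
print(im[165:212,190:240].mean(1).round(0))
print([ (r,fx((200-150)*4,(r-80)*4,.012)) for r in (173,174,175,176,178)])
l=cv2.createCLAHE(6,(2,2)).apply(im[165:215,150:320].astype(np.uint8)); cv2.imwrite('pics/w9d.png',cv2.resize(l,None,fx=4.7,fy=9,interpolation=cv2.INTER_NEAREST))
```

```text
L1 [-56.   44.8]
L2 [13.2 45.1]
R1 [-28.7 -44.9]
R2 [ 13.2 -45.1]
FLc [-60.3  82.5]
Ft [-60.3  -3. ]
bt1 [ 17.4 -30. ]
bt2 [18.4 58.5]
c1 [-1.  79.7]
c0 [ -1.7 -22.9]
be [22.9 63.2]
ball [ 7.5 35.9]
[227. 228. 229. 228. 227. 227. 225. 187. 150. 147. 148. 148. 148. 148.
 146. 142. 143. 144. 146. 146. 147. 146. 146. 145. 144. 145. 146. 145.
 146. 145. 145. 146. 144. 144. 143. 158. 139. 137. 137. 136. 136. 128.
 165. 175. 182. 189. 223.]
[(173, array([ 18.6, -13.3])), (174, array([ 19.9, -13.5])), (175, array([ 21.2, -13.6])), (176, array([ 22.6, -13.8])), (178, array([ 25.2, -14.2]))]
```

View pics/w9d.png

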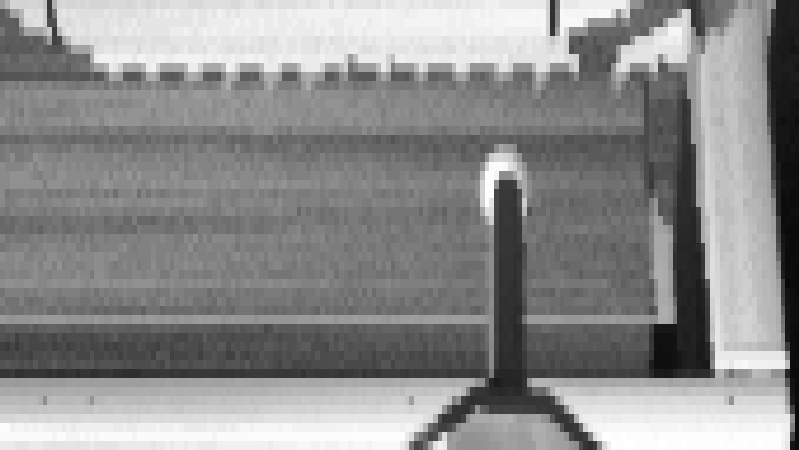

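Run:
```python
from h import *
rep((7,45.4,19));
```

```text
t 8.3 ball [ 6.   36.27 35.8 ] F [ 0.66  0.32 -1.78] gap 0.0161 rot [ 0.04  0.02 -0.07] maxqv 0.002
 rel tcp cm [ 1.43  0.93 -0.88]
```

Request:
{"method": "drive_tool", "body": {"plan": [[[0.3,0.2,-0.2,0,0,0,0],[0.5,0.3,-0.3,0,0,0,0],[0.4,0.3,-0.3,0,0,0,0],[0.2,0.1,-0.1,0,0,0,0],[0,0,0,0,0,0,0]]]}}

```text
clock: 8.72
tcp_pos: [0.4145, -0.0953, 0.1139]
orientation: [0.883, -0.04, 0.461, 0.08]
wrist_force: [-0.6, 0.9, -1.5]
finger_gap: 0.0162
```

Request:
{"method": "drive_tool", "body": {"plan": [[[0,0,0,0,0,0,0],[0,0,0,0,0,0,0],[0,0,0,0,0,0,0],[0,0,0,0,0,0,0],[0,0,0,0,0,0,0]]]}}

```text
clock: 9.13
tcp_pos: [0.4155, -0.0967, 0.1154]
orientation: [0.884, -0.041, 0.46, 0.079]
wrist_force: [-0.3, -0.9, -1.7]
finger_gap: 0.016
```

Run:
```python
from h import *
rep((11,45.4,16));
```

```text
t 9.13 ball [ 6.83 45.37 19.15] F [-0.47 -0.85 -1.75] gap 0.016 rot [ 0.06  0.02 -0.09] maxqv 0.002
 rel tcp cm [0.5  0.02 0.16]
```

Request:
{"method": "drive_tool", "body": {"plan": [[[0.1,0,0,0,0,0,0],[0.1,0,0,0,0,0,0],[0.1,0,0,0,0,0,0],[0.1,0,0,0,0,0,0],[0.1,0,0,0,0,0,0]]]}}

```text
clock: 9.55
tcp_pos: [0.4183, -0.096, 0.111]
orientation: [0.883, -0.041, 0.46, 0.079]
wrist_force: [-0.6, 0.9, 0.3]
finger_gap: 0.0163
```

Request:
{"method": "drive_tool", "body": {"plan": [[[0.1,0,0,0,0,0,0],[0.1,0,0,0,0,0,0],[0,0,0,0,0,0,0],[0,0,0,0,0,0,0],[0,0,0,0,0,0,0]]]}}

```text
clock: 9.97
tcp_pos: [0.4194, -0.0958, 0.1095]
orientation: [0.884, -0.041, 0.46, 0.079]
wrist_force: [-1.8, -0.3, 2.1]
finger_gap: 0.016
```

Run:
```python
from h import *
rep(); s=snap('w10'); rep()
crop('pics/w10.png',190,130,150,100,5,'pics/w10c.png')
```

```text
t 9.97 ball [10.78 45.61 13.29] F [-1.87  0.01  2.08] gap 0.016 rot [ 0.06  0.01 -0.11] maxqv 0.003
t 10.02 ball [10.78 45.59 13.3 ] F [-1.94  0.4   2.07] gap 0.0165 rot [ 0.06  0.01 -0.11] maxqv 0.002
```

View pics/w10c.png

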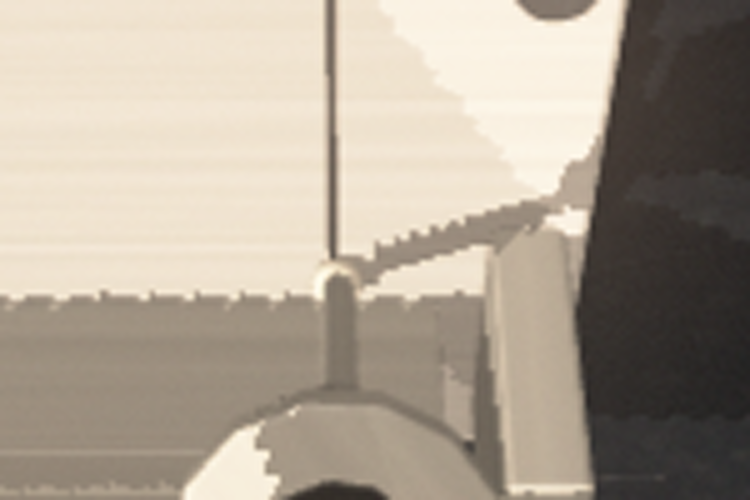

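Request:
{"method": "drive_tool", "body": {"plan": [[[0.05,0,0.07,0,0,0,0],[0.05,0,0.07,0,0,0,0],[0.05,0,0.07,0,0,0,0],[0.05,0,0.07,0,0,0,0],[0.05,0,0.07,0,0,0,0]]]}}

```text
clock: 10.43
tcp_pos: [0.4236, -0.0951, 0.1094]
orientation: [0.883, -0.041, 0.46, 0.079]
wrist_force: [-2.1, -0.4, 1.3]
finger_gap: 0.0164
```

Run:
```python
from h import *
rep()
```

```text
t 10.43 ball [15.07 45.56 13.12] F [-2.17  0.02  1.32] gap 0.0164 rot [ 0.05 -0.   -0.1 ] maxqv 0.031
```

Request:
{"method": "drive_tool", "body": {"plan": [[[0.03,0,0.04,0,0,0,0],[0.03,0,0.04,0,0,0,0],[0,0,0,0,0,0,0],[0,0,0,0,0,0,0],[0,0,0,0,0,0,0]]]}}

```text
clock: 10.85
tcp_pos: [0.4244, -0.0949, 0.1092]
orientation: [0.883, -0.041, 0.46, 0.079]
wrist_force: [-3.1, -1.4, 1.4]
finger_gap: 0.0163
```

Run:
```python
from h import *
rep(); snap('w11'); rep()
crop('pics/w11.png',190,130,150,100,5,'pics/w11c.png')
```

```text
t 10.85 ball [15.79 45.63 12.92] F [-3.26 -0.87  1.41] gap 0.0163 rot [ 0.04 -0.02 -0.1 ] maxqv 0.001
t 10.9 ball [15.79 45.69 12.91] F [-3.13 -0.36  0.91] gap 0.0164 rot [ 0.04 -0.02 -0.11] maxqv 0.003
```

View pics/w11c.png

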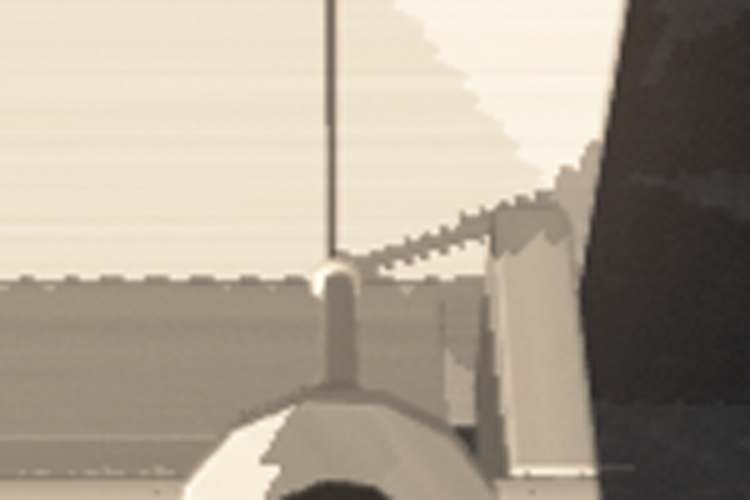

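Request:
{"method": "drive_tool", "body": {"plan": [[[0.01,-0.1,0.01,0,0,0,0],[0,-0.16,0,0,0,0,0],[0,-0.17,0,0,0,0,0],[0,-0.17,0,0,0,0,0],[0,-0.17,0,0,0,0,0]]]}}

```text
clock: 11.32
tcp_pos: [0.4257, -0.1019, 0.1089]
orientation: [0.883, -0.04, 0.46, 0.08]
wrist_force: [-4.2, 3.1, 1.7]
finger_gap: 0.0163
```

Run:
```python
from h import *
rep()
```

```text
t 11.32 ball [15.89 38.77 12.63] F [-3.63  3.79  1.72] gap 0.0163 rot [ 0.03 -0.02 -0.2 ] maxqv 0.046
```

Request:
{"method": "drive_tool", "body": {"plan": [[[0,-0.17,0,0,0,0,0],[0,-0.17,0,0,0,0,0],[0,-0.17,0,0,0,0,0],[0,-0.17,0,0,0,0,0],[0,-0.17,0,0,0,0,0]]]}}

```text
clock: 11.73
tcp_pos: [0.4275, -0.111, 0.1092]
orientation: [0.883, -0.041, 0.46, 0.079]
wrist_force: [-3.7, 2.1, 0.7]
finger_gap: 0.0163
```

Run:
```python
from h import *
rep()
```

```text
t 11.73 ball [16.03 29.3  12.92] F [-3.31  2.75  0.72] gap 0.0163 rot [ 0.04 -0.01 -0.11] maxqv 0.042
```

Request:
{"method": "drive_tool", "body": {"plan": [[[0.01,-0.17,0,0,0,0,0],[0.01,-0.17,-0.01,0,0,0,0],[0,-0.17,0,0,0,0,0],[0,-0.17,0,0,0,0,0],[0,-0.17,0,0,0,0,0]]]}}

```text
clock: 12.15
tcp_pos: [0.4291, -0.1193, 0.109]
orientation: [0.883, -0.041, 0.46, 0.079]
wrist_force: [-3.8, 2.5, 1.3]
finger_gap: 0.016
```

Run:
```python
from h import *
rep()
```

```text
t 12.15 ball [16.17 20.8  12.78] F [-3.25  3.12  1.32] gap 0.016 rot [ 0.05 -0.   -0.11] maxqv 0.042
```

Request:
{"method": "drive_tool", "body": {"plan": [[[0,-0.17,0,0,0,0,0],[0,-0.17,0,0,0,0,0],[0,-0.17,0,0,0,0,0],[0,-0.17,0,0,0,0,0],[0,-0.17,0,0,0,0,0]]]}}

```text
clock: 12.57
tcp_pos: [0.4306, -0.1277, 0.109]
orientation: [0.883, -0.041, 0.46, 0.079]
wrist_force: [-4.7, 2.1, 1.0]
finger_gap: 0.0158
```

Run:
```python
from h import *
rep()
```

```text
t 12.57 ball [16.21 12.33 12.78] F [-4.22  2.86  0.97] gap 0.0158 rot [ 0.05  0.   -0.11] maxqv 0.04
```

Request:
{"method": "drive_tool", "body": {"plan": [[[0,-0.17,-0.01,0,0,0,0],[0,-0.17,0,0,0,0,0],[0,-0.17,-0.01,0,0,0,0],[0,-0.17,0,0,0,0,0],[0,-0.17,0,0,0,0,0]]]}}

```text
clock: 12.98
tcp_pos: [0.432, -0.1361, 0.109]
orientation: [0.884, -0.041, 0.46, 0.079]
wrist_force: [-4.4, 2.5, 1.0]
finger_gap: 0.0159
```

Run:
```python
from h import *
rep()
```

```text
t 12.98 ball [16.12  3.77 12.72] F [-3.87  3.23  1.  ] gap 0.0159 rot [ 0.05  0.01 -0.11] maxqv 0.037
```

Request:
{"method": "drive_tool", "body": {"plan": [[[0,-0.17,0,0,0,0,0],[0,-0.17,-0.01,0,0,0,0],[0,-0.17,0,0,0,0,0],[0,-0.17,0,0,0,0,0],[0,-0.17,0,0,0,0,0]]]}}

```text
clock: 13.4
tcp_pos: [0.4334, -0.1445, 0.1089]
orientation: [0.884, -0.041, 0.46, 0.079]
wrist_force: [-4.3, 2.4, 1.3]
finger_gap: 0.0162
```

Run:
```python
from h import *
rep()
```

```text
t 13.4 ball [16.05 -4.71 12.64] F [-3.84  3.14  1.29] gap 0.0162 rot [ 0.05  0.01 -0.11] maxqv 0.037
```

Request:
{"method": "drive_tool", "body": {"plan": [[[0,-0.17,0,0,0,0,0],[0,-0.17,-0.01,0,0,0,0],[0,-0.17,0,0,0,0,0],[0,-0.17,0,0,0,0,0],[0,-0.17,0,0,0,0,0]]]}}

```text
clock: 13.82
tcp_pos: [0.4348, -0.1528, 0.1088]
orientation: [0.884, -0.041, 0.46, 0.079]
wrist_force: [-3.1, 3.0, 1.4]
finger_gap: 0.0166
```

Run:
```python
from h import *
rep()
```

```text
t 13.82 ball [ 15.99 -13.21  12.58] F [-2.52  3.48  1.44] gap 0.0166 rot [ 0.05  0.01 -0.11] maxqv 0.037
```

Request:
{"method": "drive_tool", "body": {"plan": [[[0,-0.17,0.01,0,0,0,0],[0,-0.17,0,0,0,0,0],[0,-0.17,0,0,0,0,0],[0,-0.17,0,0,0,0,0],[0,-0.17,0,0,0,0,0]]]}}

```text
clock: 14.23
tcp_pos: [0.4364, -0.1612, 0.1088]
orientation: [0.883, -0.041, 0.46, 0.079]
wrist_force: [-3.1, 2.7, 1.7]
finger_gap: 0.016
```

Run:
```python
from h import *
rep()
```

```text
t 14.23 ball [ 16.04 -21.72  12.59] F [-2.57  3.23  1.73] gap 0.016 rot [ 0.05  0.   -0.11] maxqv 0.036
```

Request:
{"method": "drive_tool", "body": {"plan": [[[0,-0.17,0.01,0,0,0,0],[0,-0.17,0.01,0,0,0,0],[0,-0.17,0,0,0,0,0],[0,-0.17,0,0,0,0,0],[0,-0.17,0,0,0,0,0]]]}}

```text
clock: 14.65
tcp_pos: [0.438, -0.1695, 0.1089]
orientation: [0.883, -0.041, 0.46, 0.079]
wrist_force: [-4.1, 2.3, 0.5]
finger_gap: 0.0164
```

Run:
```python
from h import *
rep()
```

```text
t 14.65 ball [ 16.2  -30.17  12.66] F [-3.6   2.96  0.49] gap 0.0164 rot [ 0.05 -0.   -0.11] maxqv 0.036
```

Request:
{"method": "drive_tool", "body": {"plan": [[[0.01,-0.17,-0.01,0,0,0,0],[0,-0.17,0,0,0,0,0],[0,-0.17,0,0,0,0,0],[0,-0.17,0,0,0,0,0],[0,-0.16,0,0,0,0,0]]]}}

```text
clock: 15.07
tcp_pos: [0.4395, -0.1778, 0.1088]
orientation: [0.883, -0.041, 0.46, 0.079]
wrist_force: [-3.0, 1.6, 0.3]
finger_gap: 0.0167
```

Run:
```python
from h import *
rep()
```

```text
t 15.07 ball [ 16.22 -38.64  12.55] F [-2.7   2.13  0.31] gap 0.0167 rot [ 0.05  0.   -0.11] maxqv 0.033
```

Request:
{"method": "drive_tool", "body": {"plan": [[[0.01,-0.17,0,0,0,0,0],[0,-0.17,0,0,0,0,0],[0,-0.17,0,0,0,0,0],[0,-0.15,0,0,0,0,0],[0,-0.05,0,0,0,0,0]]]}}

```text
clock: 15.48
tcp_pos: [0.4409, -0.1851, 0.1088]
orientation: [0.883, -0.041, 0.46, 0.079]
wrist_force: [-5.3, 2.0, 0.6]
finger_gap: 0.0162
```

Run:
```python
from h import *
rep(); snap('w12'); rep()
crop('pics/w12.png',170,120,190,120,4,'pics/w12c.png')
```

```text
t 15.48 ball [ 16.31 -46.1   12.54] F [-4.87  2.89  0.6 ] gap 0.0162 rot [ 0.05  0.   -0.08] maxqv 0.009
t 15.53 ball [ 16.31 -46.12  12.54] F [-3.95  1.5   1.14] gap 0.0159 rot [ 0.05 -0.   -0.07] maxqv 0.003
```

View pics/w12c.png

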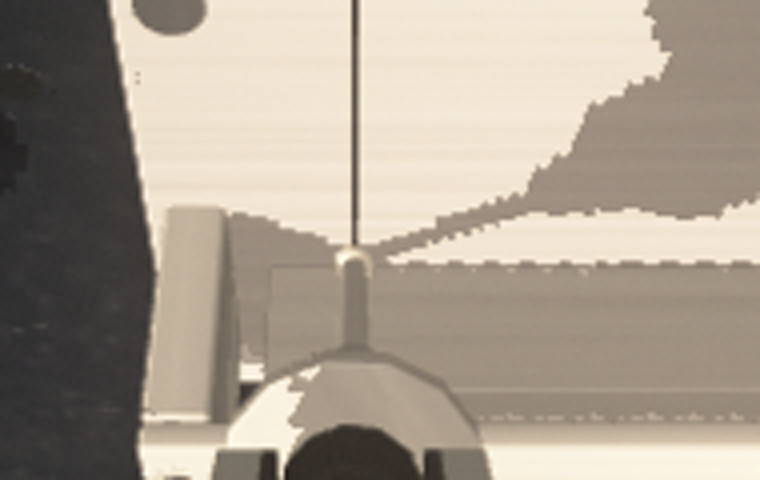

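Request:
{"method": "drive_tool", "body": {"plan": [[[-0.4,0,0,0,0,0,0],[-1,0,0,0,0,0,0],[-1.8,0,0,0,0,0,0],[-2,0,0,0,0,0,0],[-2,0,0,0,0,0,0]]]}}

```text
clock: 15.95
tcp_pos: [0.4002, -0.1929, 0.1691]
orientation: [0.884, -0.042, 0.46, 0.079]
wrist_force: [0.3, -1.1, -1.7]
finger_gap: 0.0162
```

Run:
```python
from h import *
rep(); s=env.get_state(); print(s['joint_pos'].round(2), rel([.4766,-.3407,.265],s))
```

```text
t 15.95 ball [-25.06 -46.76  72.86] F [ 0.08 -1.12 -1.73] gap 0.0162 rot [ 0.16  0.04 -0.01] maxqv 0.9
[-1.02 -0.17 -0.79  0.7   0.56 -1.13] [ -5.03 -15.92   9.5 ]
```

Request:
{"method": "drive_tool", "body": {"plan": [[[-1,-1.6,1.9,0,0,0,0],[-1,-1.6,1.9,0,0,0,0],[-1,-1.6,1.9,0,0,0,0],[-1,-1.6,1.9,0,0,0,0],[-1,-1.6,1.9,0,0,0,0]]]}}

```text
clock: 16.37
tcp_pos: [0.4637, -0.2639, 0.2651]
orientation: [0.884, -0.042, 0.459, 0.078]
wrist_force: [0.1, 0.3, -1.6]
finger_gap: 0.0162
```

Request:
{"method": "drive_tool", "body": {"plan": [[[0,-2,0,0,7,0,0],[0,-2,0,0,7,0,0],[0,-2,0,0,7,0,0],[0,-1.3,0,0,7,0,0],[0,-0.6,0,0,7,0,0]]]}}

```text
clock: 16.78
tcp_pos: [0.4783, -0.3432, 0.2649]
orientation: [0.704, -0.064, 0.705, 0.061]
wrist_force: [1.1, -0.9, -1.8]
finger_gap: 0.0163
```

Request:
{"method": "drive_tool", "body": {"plan": [[[0,0,0,0,0,0,0],[0,0,0,0,0,0,0],[0,0,0,0,0,0,0],[0,0,0,0,0,0,0],[0,0,0,0,0,0,0]]]}}

```text
clock: 17.2
tcp_pos: [0.4757, -0.3398, 0.2641]
orientation: [0.705, -0.063, 0.704, 0.062]
wrist_force: [-0.2, 0.6, -1.5]
finger_gap: 0.0163
```

Run:
```python
from h import *
rep(lean=0); s=snap('w13'); print(s['tcp_pos'], rel([.4766,-.3405,.262],s),rot(frame(10.4,0),s))
crop('pics/w13.png',205,110,100,150,4,'pics/w13c.png')
```

```text
t 17.2 ball [ -43.71 -204.73  146.64] F [-0.05  0.57 -1.46] gap 0.0163 rot [0.04 0.12 0.02] maxqv 0.004
[ 0.47572772 -0.33981845  0.26413724] [ 0.21 -0.08  0.07] [-0.26  0.12  0.02]
```

View pics/w13c.png

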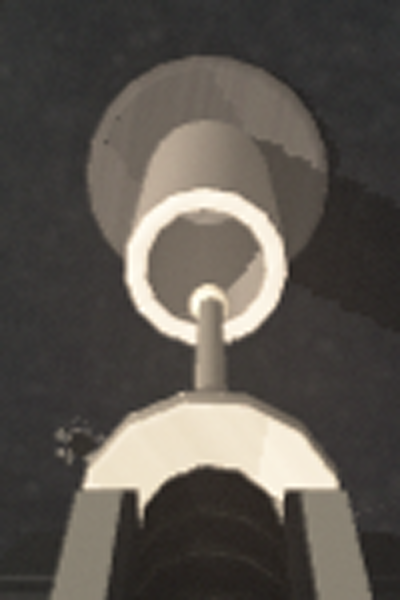

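Run:
```python
from h import *
import json
for w,c,o,k in [('w13',(207.5,264.5),(205,110),4),('w7',(173.5,241),(215,120),4.2)]:
    pose=json.load(open(w+'.json'));pose=(np.array(pose[0]),pose[1])
    im=cv2.imread(f'pics/{w}.png')
    P=plane('wrist',(c[0]/k+o[0]-.375,c[1]/k+o[1]-.375),.116,pose)
    Rw=R.from_quat(pose[1],scalar_first=True).as_matrix()
    b=pose[0]+Rw@BT
    print(w,P,b, (frame(10.1,0).T@(P-b)*1000).round(2), proj('wrist',b,pose))
```

```text
w13 [ 0.47576922 -0.34014589  0.116     ] [ 0.47596794 -0.33981957  0.14663749] [30.64 -0.29 -0.25] [[256.77599154 185.32736335]]
w7 [ 0.4760364  -0.34039746  0.116     ] [ 0.47572135 -0.33974305  0.14428317] [28.28 -0.7   0.2 ] [[256.77599154 185.32736335]]
```

Request:
{"method": "drive_tool", "body": {"plan": [[[0,-0.05,0,0,-0.5,0,0],[0.6,0,0,0,0,0,0],[1,0,0,0,0,0,0],[1,0,0,0,0,0,0],[0.4,0,0,0,0,0,0]]]}}

```text
clock: 17.67
tcp_pos: [0.4762, -0.3396, 0.2305]
orientation: [0.707, -0.061, 0.702, 0.064]
wrist_force: [-0.3, -1.0, -1.6]
finger_gap: 0.0159
```

Run:
```python
from h import *
rep(lean=0); s=snap('w14'); print(s['tcp_pos'])
crop('pics/w14.png',205,110,100,150,4,'pics/w14c.png')
```

```text
t 17.67 ball [ -42.63 -204.1   112.99] F [-0.43 -0.91 -1.62] gap 0.0159 rot [ 0.1  0.4 -0.2] maxqv 0.086
[ 0.47619036 -0.33956893  0.23048429]
```

View pics/w14c.png

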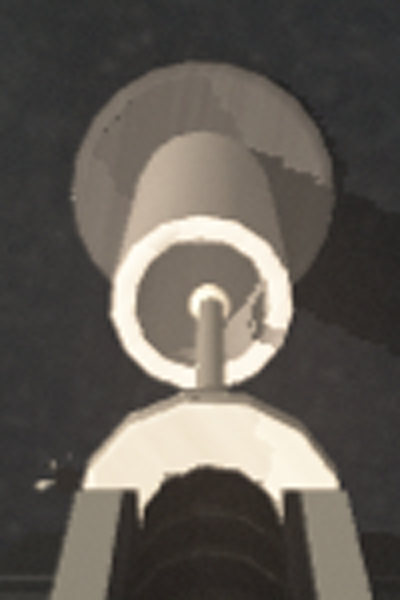

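Request:
{"method": "drive_tool", "body": {"plan": [[[0.3,-0.05,0.05,0,0,0,0],[0.8,-0.05,0,0,0,0,0],[1.2,0,0,0,0,0,0],[1.2,0,0,0,0,0,0],[0.6,0,0,0,0,0,0]]]}}

```text
clock: 18.13
tcp_pos: [0.4778, -0.3407, 0.1902]
orientation: [0.707, -0.062, 0.702, 0.064]
wrist_force: [-0.3, 0.4, -1.7]
finger_gap: 0.0161
```

Run:
```python
from h import *
rep(lean=0); s=snap('w15'); print(s['tcp_pos'])
crop('pics/w15.png',205,110,100,150,4,'pics/w15c.png')
```

```text
t 18.13 ball [ -41.17 -205.57   72.69] F [-0.24  0.41 -1.68] gap 0.0161 rot [ 0.11  0.44 -0.14] maxqv 0.142
[ 0.47777655 -0.34065893  0.19018358]
```

View pics/w15c.png

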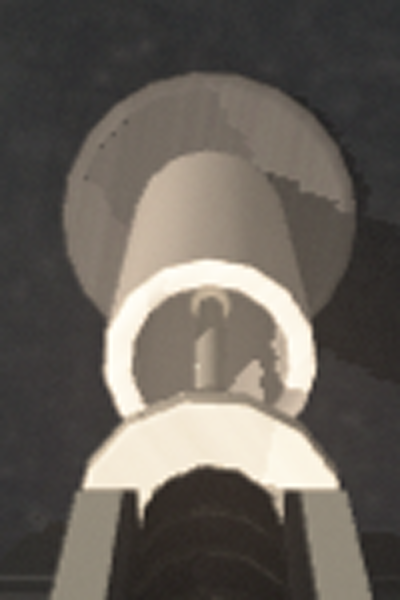

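Request:
{"method": "drive_tool", "body": {"plan": [[[0.5,0,-0.1,0,0,0,0],[1,0,0,0,0,0,0],[1,0,0,0,0,0,0],[1,0,0,0,0,0,0],[0.5,0,0,0,0,0,0]]]}}

```text
clock: 18.6
tcp_pos: [0.4768, -0.3406, 0.1501]
orientation: [0.707, -0.062, 0.702, 0.064]
wrist_force: [0.0, -0.7, -2.3]
finger_gap: 0.0161
```

Run:
```python
from h import *
rep(lean=0); s=snap('w16'); print(s['tcp_pos'],s['ft_torque'].round(3)); rep(lean=0)
```

```text
t 18.6 ball [ -42.08 -205.29   32.58] F [-0.09 -0.73 -2.28] gap 0.0161 rot [ 0.11  0.44 -0.16] maxqv 0.115
[ 0.47684887 -0.34056276  0.15007837] [ 0.004 -0.019 -0.016]
t 18.65 ball [ -42.45 -204.77   31.92] F [-0.48 -0.42 -1.12] gap 0.0163 rot [ 0.11  0.39 -0.22] maxqv 0.035
```

View pics/w16.png

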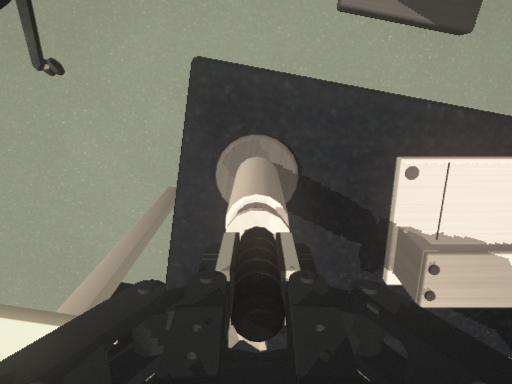

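Request:
{"method": "drive_tool", "body": {"plan": [[[0.4,0,0,0,0,0,0],[0.4,0,0,0,0,0,0],[0.3,0,0,0,0,0,0],[0.2,0,0,0,0,0,0],[0.1,0,0,0,0,0,0]]]}}

```text
clock: 19.07
tcp_pos: [0.4776, -0.3411, 0.1378]
orientation: [0.707, -0.062, 0.701, 0.064]
wrist_force: [0.1, 0.4, -1.4]
finger_gap: 0.016
```

Request:
{"method": "drive_tool", "body": {"plan": [[[0.1,0,0,0,0,0,0],[0.1,0,0,0,0,0,0],[0,0,0,0,0,0,0],[0,0,0,0,0,0,0],[0,0,0,0,0,0,0]]]}}

```text
clock: 19.48
tcp_pos: [0.4776, -0.3412, 0.1361]
orientation: [0.707, -0.062, 0.701, 0.063]
wrist_force: [-0.0, -0.2, -1.6]
finger_gap: 0.0167
```

Run:
```python
from h import *
rep(lean=0); s=snap('w17'); print(s['tcp_pos'],s['ft_torque'].round(3)); rep(lean=0)
```

```text
t 19.48 ball [ -41.26 -206.24   18.63] F [-0.05 -0.19 -1.62] gap 0.0167 rot [ 0.11  0.51 -0.05] maxqv 0.001
[ 0.47763208 -0.34116725  0.13612204] [-0.02   0.013  0.026]
t 19.53 ball [ -41.27 -206.2    18.59] F [-0.09 -0.54 -1.66] gap 0.0163 rot [ 0.11  0.51 -0.05] maxqv 0.003
```

Request:
{"method": "drive_tool", "body": {"plan": [[[0.1,0.05,-0.1,0,0,0,0],[0.1,0,0,0,0,0,0],[0.05,0,0,0,0,0,0],[0,0,0,0,0,0,0],[0,0,0,0,0,0,0]]]}}

```text
clock: 19.95
tcp_pos: [0.4764, -0.3407, 0.1336]
orientation: [0.707, -0.062, 0.701, 0.064]
wrist_force: [-0.2, 0.2, 0.1]
finger_gap: 0.0161
```

Run:
```python
from h import *
rep(lean=0); s=snap('w18'); print(s['tcp_pos'],s['ft_torque'].round(3)); rep(lean=0)
```

```text
t 19.95 ball [ -42.39 -205.58   16.12] F [-0.13  0.25  0.09] gap 0.0161 rot [ 0.11  0.5  -0.06] maxqv 0.002
[ 0.47643638 -0.34073454  0.13361371] [ 0.124  0.147 -0.026]
t 20.0 ball [ -42.36 -205.6    16.14] F [-0.4   0.98  0.43] gap 0.0167 rot [ 0.11  0.5  -0.06] maxqv 0.002
```

Request:
{"method": "drive_tool", "body": {"plan": [[[0.03,0,0,0,0,0,0],[0,0,0,0,0,0,0],[0,0,0,0,0,0,0.3],[0,0,0,0,0,0,0.5],[0,0,0,0,0,0,0.8]]]}}

```text
clock: 20.42
tcp_pos: [0.4767, -0.3409, 0.133]
orientation: [0.707, -0.062, 0.701, 0.063]
wrist_force: [-0.5, -0.5, -0.3]
finger_gap: 0.0487
```

Request:
{"method": "drive_tool", "body": {"plan": [[[0,0,0,0,0,0,1],[0,0,0,0,0,0,1],[0,0,0,0,0,0,1],[0,0,0,0,0,0,1],[0,0,0,0,0,0,1]]]}}

```text
clock: 20.83
tcp_pos: [0.4765, -0.3408, 0.1331]
orientation: [0.707, -0.062, 0.701, 0.064]
wrist_force: [-0.6, -0.0, 0.1]
finger_gap: 0.0853
```

Run:
```python
from h import *
rep(lean=0); s=snap('w19')
```

```text
t 20.83 ball [ -42.29 -205.65   15.63] F [-0.64  0.1   0.1 ] gap 0.0853 rot [ 0.1   0.5  -0.06] maxqv 0.002
```

View pics/w19.png

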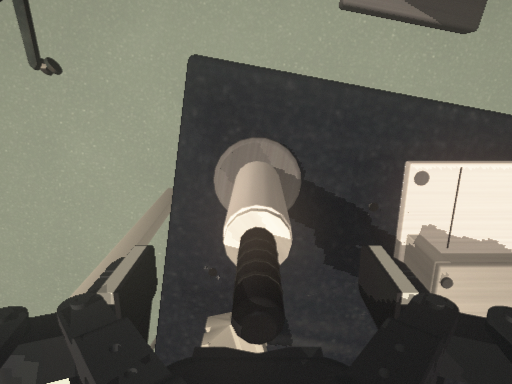

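Released; the stylus stands upright with its collar on the rim. I'll back straight up and check from all views.

Request:
{"method": "drive_tool", "body": {"plan": [[[-0.5,0,0,0,0,0,1],[-2,0,0,0,0,0,1],[-3,0,0,0,0,0,1],[-3,0,0,0,0,0,1],[-3,0,0,0,0,0,1]]]}}

```text
clock: 21.3
tcp_pos: [0.4753, -0.3408, 0.2496]
orientation: [0.707, -0.062, 0.701, 0.064]
wrist_force: [0.8, -0.9, -0.3]
finger_gap: 0.0859
```

Request:
{"method": "drive_tool", "body": {"plan": [[[-2,1,-2,0,0,0,1],[-1,1,-2,0,0,0,1],[0,0,0,0,0,0,1],[0,0,0,0,0,0,1],[0,0,0,0,0,0,1]]]}}

```text
clock: 21.72
tcp_pos: [0.4326, -0.3287, 0.2778]
orientation: [0.708, -0.062, 0.701, 0.063]
wrist_force: [0.9, -0.1, -0.1]
finger_gap: 0.0852
```

Run:
```python
from h import *
rep(lean=0); snap('w20'); snap('sc20','scene'); snap('sd20','side')
crop('pics/sc20.png',205,130,160,140,5,'pics/sc20c.png')
crop('pics/sd20.png',235,90,110,160,3.7,'pics/sd20c.png')
for n,a,x0,x1,y0,y1 in [('scene','0',335,360,146,170),('scene','20',335,360,146,170),('side','0',305,325,104,130),('side','20',305,325,104,130)]:
    f='pics/'+('scene0' if (n,a)==('scene','0') else 'side0' if a=='0' else ('sc20' if n=='scene' else 'sd20'))+'.png'
    g=cv2.imread(f).max(2); print(f,[(y,*(lambda c:(c.min(),c.max()) if len(c) else ())(np.where(g[y,x0:x1]<50)[0]+x0)) for y in range(y0-6,y1,4)])
```

```text
t 21.72 ball [ -83.41 -186.11  160.31] F [ 0.86 -0.26 -0.08] gap 0.0852 rot [ 0.09  0.53 -0.04] maxqv 0.023
pics/scene0.png [(140,), (144,), (148, np.int64(348), np.int64(353)), (152, np.int64(347), np.int64(352)), (156, np.int64(346), np.int64(351)), (160, np.int64(345), np.int64(351)), (164, np.int64(344), np.int64(350)), (168, np.int64(344), np.int64(348))]
pics/sc20.png [(140,), (144,), (148, np.int64(348), np.int64(353)), (152, np.int64(347), np.int64(352)), (156, np.int64(346), np.int64(351)), (160, np.int64(345), np.int64(350)), (164, np.int64(344), np.int64(350)), (168, np.int64(344), np.int64(348))]
pics/side0.png [(98,), (102,), (106, np.int64(312), np.int64(317)), (110, np.int64(312), np.int64(317)), (114, np.int64(311), np.int64(317)), (118, np.int64(311), np.int64(316)), (122, np.int64(310), np.int64(316)), (126, np.int64(310), np.int64(315))]
pics/sd20.png [(98,), (102,), (106, np.int64(312), np.int64(317)), (110, np.int64(312), np.int64(317)), (114, np.int64(311), np.int64(317)), (118, np.int64(311), np.int64(316)), (122, np.int64(310), np.int64(316)), (126, np.int64(310), np.int64(315))]
```

View pics/sc20c.png

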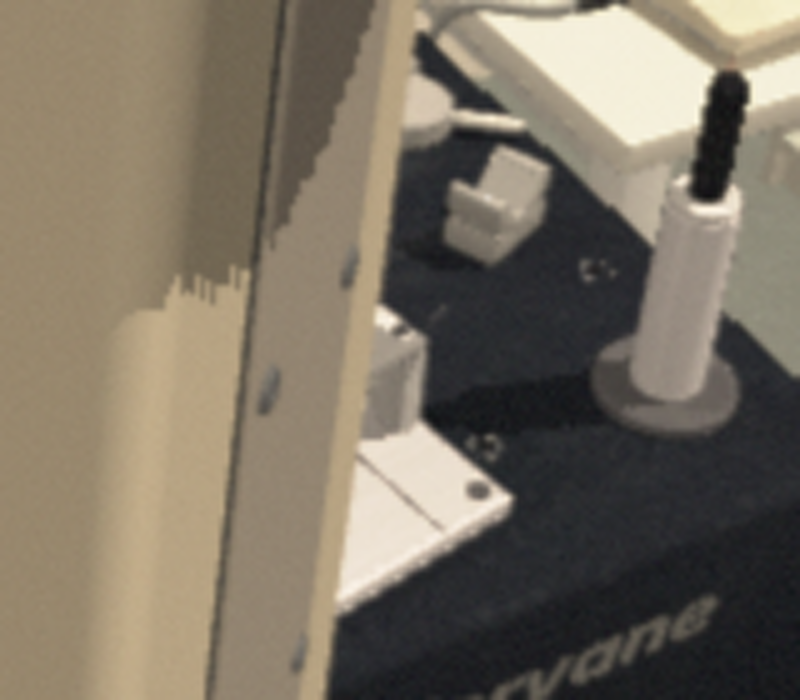

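View pics/sd20c.png

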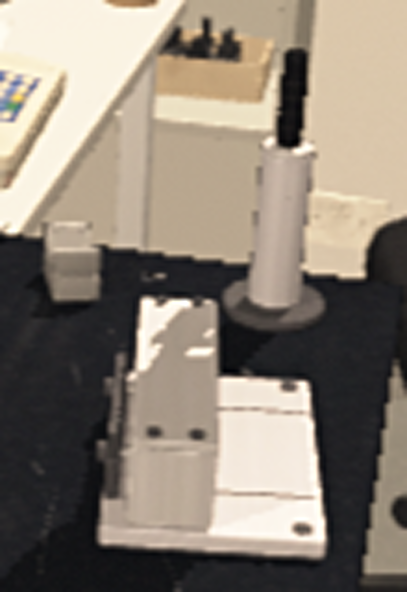

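Run:
```python
from workcell import env
import cv2,numpy as np
a=cv2.imread('pics/side0.png').astype(int);b=cv2.imread('pics/sd20.png').astype(int)
d=(abs(a-b).max(2)>60)[140:384,100:320]; ys,xs=np.where(d); print(d.sum(), (xs.min()+100,xs.max()+100,ys.min()+140,ys.max()+140) if len(xs) else '')
print(env.hand_in())
```

```text
962 (np.int64(143), np.int64(293), np.int64(172), np.int64(372))
the job is handed in; nothing more can be done
None
```

The job is done and handed in at about 22 s of the 67 s allowed.

- **Pick-up:** I took the stylus out of its stand and leaned it 35° in under the cover strip. I felt first for the plate and then for the bar. The bar's front face stands at about fixture x = 17.6 mm, from ball position and spring travel; the pictures suggested 18–19 mm.
- **Seam run:** I guided the ball from y ≈ +45.6 mm to y ≈ −46.1 mm at 2 cm/s without lifting. At each check the plate was pushing back with about 2–3.5 N and the bar with about 2.5–5 N, so both were touched. The force was read once per move, roughly every 8.5 mm and with about 0.7 N of noise, so contact between those points is inferred. Wrist pictures at both ends show the ball on the scribed lines within about 1 mm.
- **Return:** By the end of the run the stylus had turned about 0.5° in the grip. I corrected that before lowering it. The wrist force then showed the collar resting on the rim.
- **Last checks:** In the scene and side pictures, the edges of the stylus grip match the starting pictures to within one pixel, so it is upright and fully down. The vee block looks unmoved. The arm was clear of everything at hand-in.
- **Not settled:** Comparing the side picture before and after showed 962 changed pixels. I took these to be the arm's moving shadow, which falls across the cover strip, but I did not look at them closely. I also did not compare the ring gauge and gauge block separately, though no planned move went near them.

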